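# Lock the press handwheel at the marked setting

## Task

Set the small document press and lock it: turn the handwheel until the pointer on its far rim stands at the rider on the rear scale, and push the locking pin from its wooden stand through the boss on the wheel's near rim into the hole below, until its collar sits flush on the boss. The rider only shows which hole is meant, so feel for the hole and do not force the pin. Let go of the pin, and leave the rider and the paste jar where they are.

Things in the scene. Friction and masses are not known exactly. Their poses are not given: they have to be found in the camera images.
- press: grey four-column document press, fixed; head plate 215 x 190 mm, top face 88 mm above the table, a handwheel on it. Origin under the wheel's axis; place and yaw (within 0.3 rad) vary. The head plate has three through holes 11.5 mm wide, 0.40 rad (28 mm) apart on a 70 mm radius about the axis, hidden under the wheel's near rim
- wheel_axis (a point): point on the upright axis of the flat handwheel, level with the boss's top face (106 mm above the table). Wheel: black ring 15 mm thick, 70 mm mean radius, a flat flange under it (58 to 82 mm radius), steel hub and three spokes (nothing on it higher than 107 mm). It turns 1.6 rad either way from mid-scale, needs about 0.22 N m (3 N at the ring) and stays where it is left
- boss_mouth (a point): centre of the top of the hole in the steel boss (34 x 36 mm, 16 mm thick, top 106 mm above the table) on the wheel's rim, 70 mm from the axis, exactly opposite the pointer. The hole is 11.5 mm wide, goes right through and turns with the wheel; the head plate is 2 mm below the boss. A pin in the boss can serve as the wheel's handle
- pointer (a point): tip of the narrow steel pointer on the wheel's far rim, 95 mm from the axis, 98 mm above the table; it runs along the inner face of an upright curved aluminium scale (radius 104 mm). At the start it stands 0.45 to 1.4 rad anticlockwise (seen from above) of the rider
- mark (a point): point at the fin of the rider (small dark clip on the rear scale), 95 mm from the axis, 98 mm up: the pointer's tip meets it when the wheel is at the rider. The right hole is under the boss within about 0.13 rad (9 mm at the boss) either way of that; where exactly must be felt. The holes 0.40 rad to either side are wrong. The rider must not be shifted
- pin: locking pin, upright in the stand, about 60 g; origin at the centre of its lower tip, z up along it. Steel shank 10 mm thick, 30 mm long, tapering to 7 mm over the last 4 mm; collar 22 mm wide, 30 to 34 mm above the tip; black grip 19 mm wide up to 71 mm. With its tip on the head plate the collar is 12 mm above the boss; home in a hole the collar lies on the boss
- pin_collar (a point): centre of the underside of the pin's collar, 30 mm above its tip
- pin_stand: fixed wooden block 56 x 56 mm, 46 mm high on an 80 mm foot, with a 13 mm hole in which the pin stands, the collar on its top; origin at the centre of its underside. It stands left or right of the press
- jar_paste: cream jar with black lid, 56 mm wide, 55 mm high, a bystander on the other side of the press from the stand; origin at its underside
Things that resemble listed ones, but are neither listed nor needed, are in the scene too. Of the things shaped like the pin, the black one is meant.

How it is judged:
By the outcome, as a careful person would: the job done as asked, in the order asked, and still so for the second after the job is handed in, with the robot touching nothing.
It also fails if it takes over 72 s, if anything falls off the work surface, if the arm or the gripper's body presses on something with over 40 N, if the wrist force passes 120 N, or if a joint passes its speed limit or range.

## Robot

A 6-joint arm with a two-finger parallel gripper is mounted at the origin on the work surface; the furniture and walls round the work are solid. World frame = base frame: x ahead of the robot, y to its left, z up, the work surface at z = 0. Lengths are in m, angles in rad, forces in N, time in s.
With the tool pointing down it reaches from about 0.425 to 0.95 m from the base axis. Payload 3.5 kg.
Tool frame: the origin (TCP) lies midway between the tips of the shut fingers; the grasp point (between the pads) lies 19 mm behind it; y points along the fingers, x is the direction in which the jaws open and shut, and the axes are right-handed (so a half turn about y gives the same grasp; the last joint's range is limited). The gripper opens to 85 mm and grips with 20 to 120 N. Pads are 22 mm wide; open, the fingers measure 114 mm over their backs; the gripper's body (76 mm by 85 mm) begins 54 mm behind the grasp point. The pads swing forward as they close: fully open they stand 13 mm farther back than shut.
Start: joints at [-1.348, 0.286, 1.577, -0, 1.279, -0.15], TCP at [0.246, -0.629, 0.231] pointing down, gripper open.
Joint ranges: [-2.77, 2.77], [-0.9, 2.22], [0.21, 2.48], [-1.53, 4.67], [0.24, 2.81], [-2.84, 2.84]. Speed limits (rad/s): [2.79, 2.79, 3.14, 3.14, 3.14, 3.14].

## Interface

Orientations are given as a unit quaternion [x, y, z, w].
In Python, from plant import ctrl, viewer gives the robot as it stands.
- The arm moves only by the tool step_arm, never from a script. Its argument "rows" is a list of rows, each a list of 3 entries, a list of its own where there are three numbers: the turn, a rotation vector about the tool's x, y, z in degrees, then the shift along the tool's x, y, z in mm, then the closure, from 0 (fully open) to 1 (shut). A call has 1 to 10 rows; each row is the pose to reach, as a shift and turn from the pose commanded when the call began, along the tool's axes at that moment; what a row does not reach only later rows make up. A row lasts 1/12 s, in which the tool goes at most 41.7 mm and 7.16 degrees, less where a joint would pass 70% of its speed; a pose out of reach is approached as far as the arm can. A call with a gripper value outside its range is refused whole. The fingers move at their own pace and stop on an object; "newtons" is the grip in N (left out, the last holds). Time passes only in rows, so rows that repeat a pose let the fingers close. It gives the time, the measured TCP pose, the force and the opening at its end, in the units of the state.
- ctrl.get_state(): the state, without advancing time (a new reading comes with each control period).
- viewer.read_camera(name): name is "scene" or "top" or "wrist"; returns (picture, depth): 420x560x3 uint8, red, green, blue; 420x560 float32, m along the optical axis (not along the pixel's ray), 0 where there is no reading.
- viewer.calibration(name): a dict with "K" (3x3 intrinsics, pixels), "D" ([k1, k2, p1, p2, k3] as OpenCV has them; the pictures are not rectified), "R" (3x3) and "t" (3): a world point X has camera coordinates R X + t. Camera axes: x right, y down, z forward; pixel columns grow to the right and rows downward; lengths in m; the calibration is good to about 2 mm. A picture is of the moment at which its call begins: read the wrist's pose just before it. calibration takes no time and is no camera call; for the wrist camera it gives the pose at the moment of the call.
- ctrl.sign_off(): hands the job in, once; it reports no verdict.
The state is a dict: "time": time; "qpos": joint angles; "dq": joint speeds; "joint_efforts": joint torques, N m; "eef_pos": TCP position; "tcp_rot": TCP orientation; "contact_force": force on the tool from outside, world axes, zero at the start; "wrist_torque": the same for the moment, N m; "opening": opening from 0.0 (shut) to 1.0 (fully open).
Only numpy, scipy, OpenCV 4.12 (cv2) and the standard library are available. Lean on these libraries where they do the work, as an engineer would, in place of code of your own. Each camera call takes 0.05 s, during which the arm holds its last target.

## Working session

There is one attempt and no reset: what is moved stays moved. The work goes in short steps, Python scripts to look and compute and a tool call to move; the robot and the scene stay as the last step left them, time stands still between calls to the robot, and variables do not carry over. Pictures are saved under pics/ and viewed, and the job is handed in when it is done.

Besides the shell and the picture viewer there is one more tool, called in YAML: its name, and indented under it one key for each argument. step_arm: Moves the arm, as the interface text tells. Its arguments: {"type":"object","properties":{"rows":{"type":"array"},"newtons":{"type":"number"}},"required":["rows"]}

```bash
ls; mkdir -p pics
cat > h.py <<'E'
import numpy as np, cv2
from plant import ctrl, viewer
def grab(n,fn):
    c=viewer.calibration(n); im,d=viewer.read_camera(n)
    cv2.imwrite('pics/'+fn+'.png',im[:,:,::-1]); np.savez('pics/'+fn+'.npz',im=im,d=d,**{k:np.array(c[k]) for k in 'K D R t'.split()})
    return im,d,c
def load(fn):
    z=np.load('pics/'+fn+'.npz'); return z['im'],z['d'],z
def ray(c,u,v):
    p=cv2.undistortPoints(np.array([[[u,v]]],float),np.array(c['K']),np.array(c['D']))[0,0]
    R=np.array(c['R']);t=np.array(c['t']); return -R.T@t, R.T@np.array([p[0],p[1],1.])
def onz(c,u,v,z):
    o,d=ray(c,u,v); return o+d*(z-o[2])/d[2]
def proj(c,X):
    return cv2.projectPoints(np.array([X],float),cv2.Rodrigues(np.array(c['R']))[0],np.array(c['t']),np.array(c['K']),np.array(c['D']))[0][0,0]
E
python3 - <<'E'
from h import *
for n in ['scene','top','wrist']: grab(n,n+'0'); 
s=ctrl.get_state(); print(s)
for n in ['scene','top','wrist']: c=viewer.calibration(n); print(n,np.round(c['K'],1).tolist(),np.round(-np.array(c['R']).T@c['t'],3))
E
```

```text
pics
{'time': 0.15, 'qpos': array([-1.34798433e+00,  2.87017001e-01,  1.57783094e+00, -2.39120533e-05,
        1.27859837e+00, -1.49965790e-01]), 'dq': array([-0.00013736, -0.00333804, -0.00285434, -0.00041404, -0.00035686,
       -0.00025923]), 'joint_efforts': array([ 3.52352972e-04, -4.06605864e+01, -2.93141520e+01, -1.81572077e-04,
        3.94624891e-03, -1.29303049e-05]), 'eef_pos': array([ 0.24576798, -0.62812333,  0.23023366]), 'tcp_rot': array([-0.58355651,  0.39916744, -0.39819645,  0.58443712]), 'contact_force': array([ 0.28102835,  0.56836327, -0.0335764 ]), 'wrist_torque': array([-0.02074481,  0.02239694, -0.01997118]), 'opening': 1.0027893801580774}
scene [[484.4, 0.0, 279.9], [0.0, 484.4, 216.0], [0.0, 0.0, 1.0]] [-0.502 -0.551  0.669]
top [[411.5, 0.0, 273.7], [0.0, 411.5, 206.1], [0.0, 0.0, 1.0]] [ 0.477 -0.047  1.051]
wrist [[317.1, 0.0, 279.8], [0.0, 317.1, 214.6], [0.0, 0.0, 1.0]] [ 0.313 -0.602  0.372]
```

View pics/scene0.png

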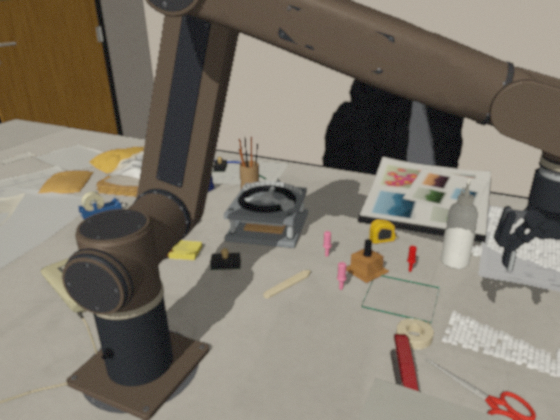

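View pics/top0.png

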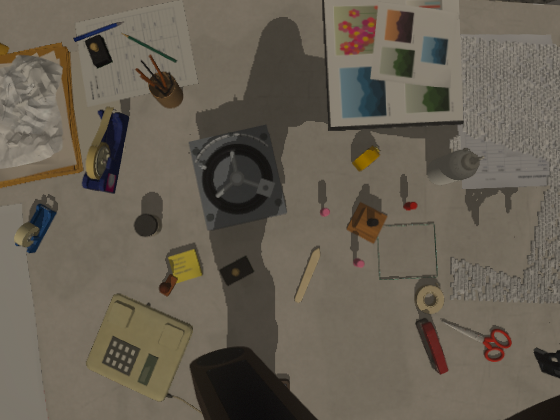

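View pics/wrist0.png

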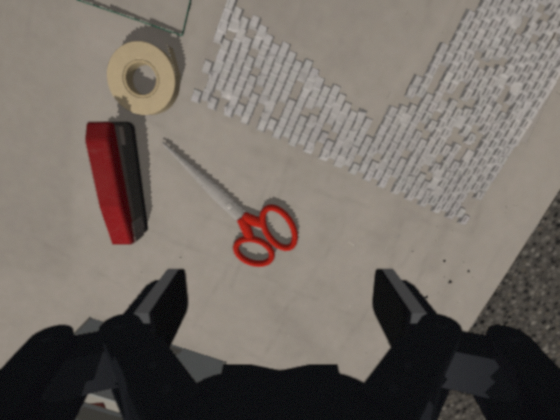

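The top view shows the press near (238,178), with the boss at about (265,187), the stand and black pin at (370,222), and the jar at (147,225). I'll zoom in next.

Run:
```python
from h import *
im,d,c=load('top0')
cv2.imwrite('pics/z1.png',cv2.convertScaleAbs(cv2.resize(im[115:240,180:300,::-1],None,fx=5,fy=4.8,interpolation=cv2.INTER_CUBIC),alpha=1.8))
cv2.imwrite('pics/z2.png',cv2.convertScaleAbs(cv2.resize(im[190:255,340:400,::-1],None,fx=8,fy=8,interpolation=cv2.INTER_CUBIC),alpha=1.8))
for u,v,z in [(238,175,.1),(265,187,.106),(372,223,.087),(366,224,.046)]: print(onz(c,u,v,z), d[v,u], (-np.array(c['R']).T@c['t'])[2]-d[v,u])
```

```text
[0.59776631 0.03108185 0.1       ] 0.946867 0.10426882914346258
[ 0.56973962 -0.03208653  0.106     ] 0.9660529 0.0850829284552912
[ 0.48913379 -0.28454435  0.087     ] 0.9609981 0.0901377003554682
[ 0.48710023 -0.27975001  0.046     ] 1.0064929 0.04464296511453192
```

View pics/z1.png

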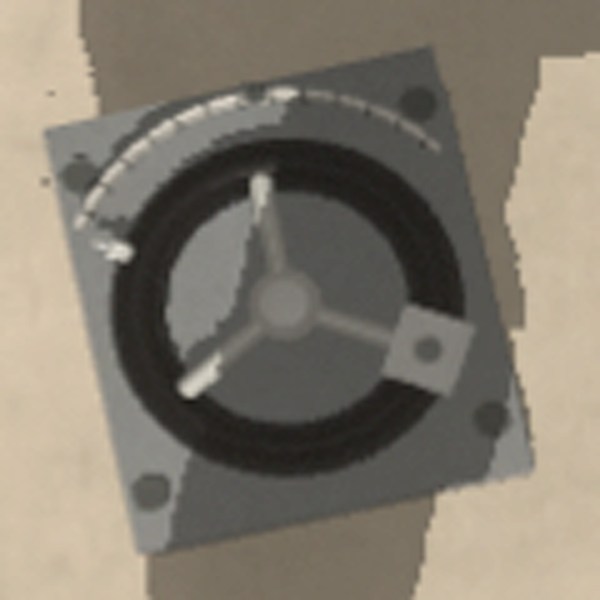

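View pics/z2.png

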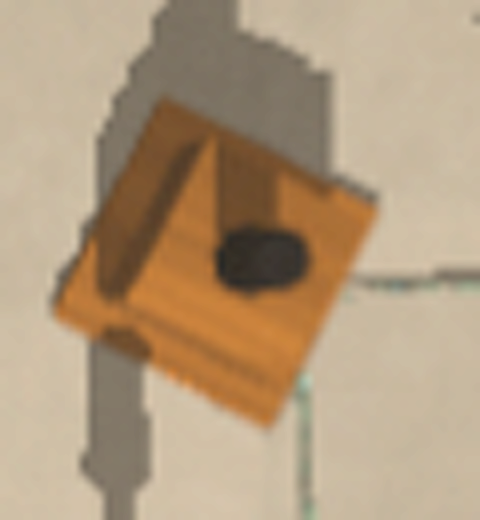

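```bash
cat >> h.py <<'E'
from scipy.spatial.transform import Rotation as Ro
def rel(target,yaw=None,st=None):
    """shift (mm, tool axes) and turn (deg rotvec tool axes) from measured pose to target TCP with tool down, jaw x-axis at world yaw"""
    s=st or ctrl.get_state(); R=Ro.from_quat(s['tcp_rot']); 
    sh=R.inv().apply(np.array(target)-s['eef_pos'])*1000
    tr=None
    if yaw is not None:
        x=np.array([np.cos(yaw),np.sin(yaw),0]); y=np.array([0,0,-1.]); z=np.cross(x,y)
        tr=(R.inv()*Ro.from_matrix(np.c_[x,y,z])).as_rotvec()*180/np.pi
    return np.round(sh,1),None if tr is None else np.round(tr,2)
def show():
    s=ctrl.get_state(); M=Ro.from_quat(s['tcp_rot']).as_matrix()
    print('t',round(s['time'],2),'p',np.round(s['eef_pos']*1000,1),'F',np.round(s['contact_force'],1),'T',np.round(s['wrist_torque'],2),'op',round(s['opening'],3)); print(np.round(M,4).tolist(),np.round(s['qpos'],3))
E
python3 - <<'E'
from h import *
show()
s=ctrl.get_state(); x=Ro.from_quat(s['tcp_rot']).as_matrix()[:,0]; yaw=np.arctan2(x[1],x[0]); print(yaw)
c=viewer.calibration('wrist'); R=Ro.from_quat(s['tcp_rot']).as_matrix(); print('cam in tool', R.T@(-np.array(c['R']).T@c['t']-s['eef_pos']), R.T@np.array(c['R'])[2])
_,_,t=load('top0')
for n,u,v,z in [('hub',237,178.1,.105),('boss',265.6,187.7,.106),('ptr',203.6,167.1,.098),('rider',231,134,.105)]: print(n,onz(t,u,v,z))
print(rel([.45,-.2,.27],yaw))
E
```

```text
t 0.15 p [ 245.8 -628.1  230.2] F [ 0.3  0.6 -0. ] T [-0.02  0.02 -0.02] op 1.003
[[0.3642, -0.0004, 0.9313], [-0.9313, 0.0018, 0.3642], [-0.0018, -1.0, 0.0003]] [-1.348  0.287  1.578 -0.     1.279 -0.15 ]
-1.198011397767608
cam in tool [ 0.0002205  -0.14208077  0.07220832] [ 0.00124459  0.95816975 -0.2861978 ]
hub [0.58989889 0.03287734 0.105     ]
boss [ 0.56813227 -0.03348657  0.106     ]
ptr [0.61591992 0.11196875 0.098     ]
rider [0.69315425 0.04846073 0.105     ]
(array([-324.4,  -39.1,  346.1]), array([-0.01, -0.  , -0.11]))
```

Run:
```python
from h import *
print(rel([.57,-.04,.35],-np.pi/2))
```

```text
(array([-429.9, -118.8,  516.2]), array([ 1.000e-02,  2.136e+01, -1.100e-01]))
```

step_arm:
  rows:
    - [[0, 21.4, -0.1], [-430, -119, 516], 0]
    - [[0, 21.4, -0.1], [-430, -119, 516], 0]
    - [[0, 21.4, -0.1], [-430, -119, 516], 0]
    - [[0, 21.4, -0.1], [-430, -119, 516], 0]
    - [[0, 21.4, -0.1], [-430, -119, 516], 0]
    - [[0, 21.4, -0.1], [-430, -119, 516], 0]
    - [[0, 21.4, -0.1], [-430, -119, 516], 0]
    - [[0, 21.4, -0.1], [-430, -119, 516], 0]
    - [[0, 21.4, -0.1], [-430, -119, 516], 0]
    - [[0, 21.4, -0.1], [-430, -119, 516], 0]

```text
time: 0.98
eef_pos: [0.4441, -0.2672, 0.3042]
tcp_rot: [0.5, -0.5, 0.501, -0.499]
contact_force: [0.5, -1.0, 0.0]
opening: 1.001
```

Run:
```python
from h import *
show()
print(rel([.57,-.04,.35],-np.pi/2))
```

```text
t 0.98 p [ 444.1 -267.2  304.2] F [ 0.5 -1.   0. ] T [-0.06  0.    0.05] op 1.001
[[-0.001, 0.0003, 1.0], [-1.0, -0.0016, -0.001], [0.0016, -1.0, 0.0003]] [-7.370e-01 -1.140e-01  1.873e+00 -1.000e-03  1.382e+00  8.350e-01]
(array([-227.2,  -46.2,  125.7]), array([-0.02, -0.06,  0.09]))
```

step_arm:
  rows:
    - [[0, 0, 0], [-225, -45, 125], 0.5]
    - [[0, 0, 0], [-225, -45, 125], 0.5]
    - [[0, 0, 0], [-225, -45, 125], 0.5]
    - [[0, 0, 0], [-225, -45, 125], 0.5]
    - [[0, 0, 0], [-225, -45, 125], 0.5]
    - [[0, 0, 0], [-225, -45, 125], 0.5]
    - [[0, 0, 0], [-225, -45, 125], 0.5]
    - [[0, 0, 0], [-225, -45, 125], 0.5]
    - [[0, 0, 0], [-225, -45, 125], 0.5]

```text
time: 1.73
eef_pos: [0.5687, -0.0441, 0.3481]
tcp_rot: [0.501, -0.499, 0.5, -0.499]
contact_force: [0.2, -0.7, -0.8]
opening: 0.499
```

Run:
```python
from h import *
show()
im,d,c=grab('wrist','w1')
cv2.imwrite('pics/w1b.png',cv2.convertScaleAbs(cv2.resize(im[:,:,::-1],(800,600),interpolation=cv2.INTER_CUBIC),alpha=1.6))
```

```text
t 1.73 p [568.7 -44.1 348.1] F [ 0.2 -0.7 -0.8] T [-0.04  0.04 -0.04] op 0.499
[[0.0007, -0.001, 1.0], [-1.0, -0.0023, 0.0007], [0.0023, -1.0, -0.001]] [-0.254 -0.011  1.696 -0.002  1.457  1.316]
```

View pics/w1b.png

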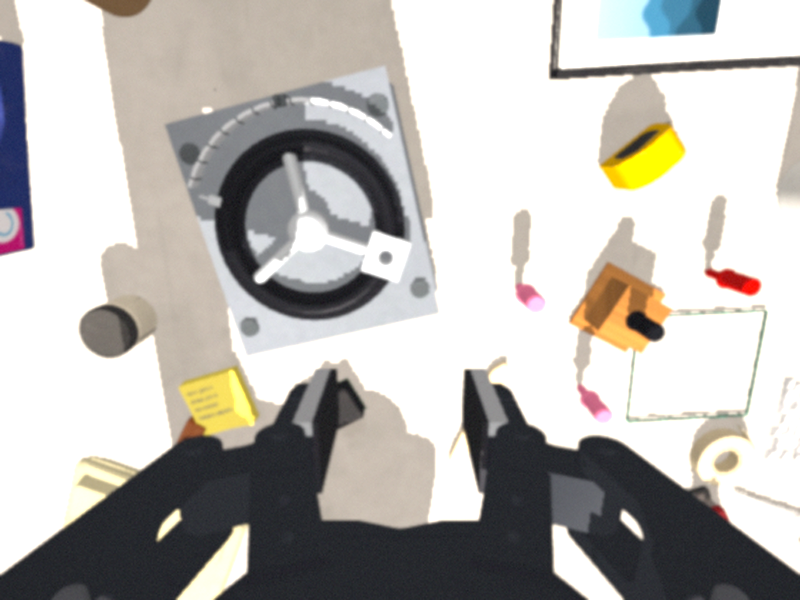

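The wrist view shows the wheel hub at (310,233) and the boss hole at (386,258). The pointer is at (212,200), a dark rider at (280,100), and the pin at (645,325), all in 800x600 pixels. Next I'll zoom in for precise pixels.

Run:
```python
from h import *
im,d,c=load('w1')
a=cv2.convertScaleAbs(cv2.resize(im[45:250,110:310,::-1],None,fx=4,fy=2.9,interpolation=cv2.INTER_CUBIC),alpha=1.2)
a=cv2.convertScaleAbs(cv2.resize(im[60:160,120:280,::-1],None,fx=5,fy=5,interpolation=cv2.INTER_CUBIC),alpha=1.2)
cv2.imwrite('pics/z3.png',a)
a=cv2.convertScaleAbs(cv2.resize(im[140:240,200:310,::-1],None,fx=6,fy=6,interpolation=cv2.INTER_CUBIC),alpha=1.0)
cv2.imwrite('pics/z4.png',a)
a=cv2.convertScaleAbs(cv2.resize(im[170:260,390:490,::-1],None,fx=6,fy=6,interpolation=cv2.INTER_CUBIC),alpha=1.6)
cv2.imwrite('pics/z5.png',a)
# ring fit
z=.103
g=im.max(2); m=((g<45)).astype(np.uint8)*255; m[:80]=0; m[235:]=0; m[:,:140]=0; m[:,295:]=0
n,l,st,ce=cv2.connectedComponentsWithStats(m); k=1+np.argmax(st[1:,4]); mm=(l==k).astype(np.uint8)
cs,h=cv2.findContours(mm,cv2.RETR_CCOMP,cv2.CHAIN_APPROX_NONE); 
cv2.imwrite('pics/m.png',mm*255)
for q in sorted(cs,key=len)[-2:]:
    P=np.array([onz(c,u,v,z)[:2] for u,v in q[:,0]]); 
    for it in range(6):
        A=np.c_[2*P,np.ones(len(P))]; b=(P**2).sum(1); s=np.linalg.lstsq(A,b,rcond=None)[0]; r=np.sqrt(s[2]+s[0]**2+s[1]**2)
        e=abs(np.linalg.norm(P-s[:2],axis=1)-r); P=P[e<max(2*np.median(e),.001)]
    print(s[:2],r,len(P))
```

```text
[0.55929447 0.02313196] 0.04060082540213963 41
[0.59477665 0.03155145] 0.07045352044836779 633
```

View pics/z3.png

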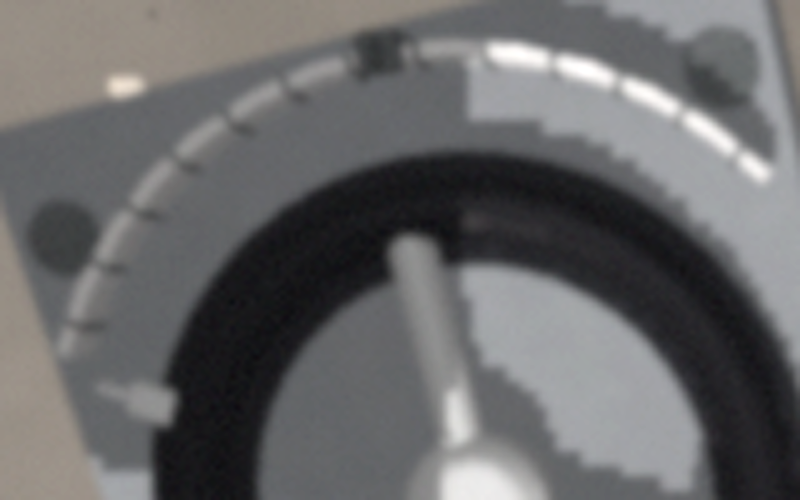

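View pics/z4.png

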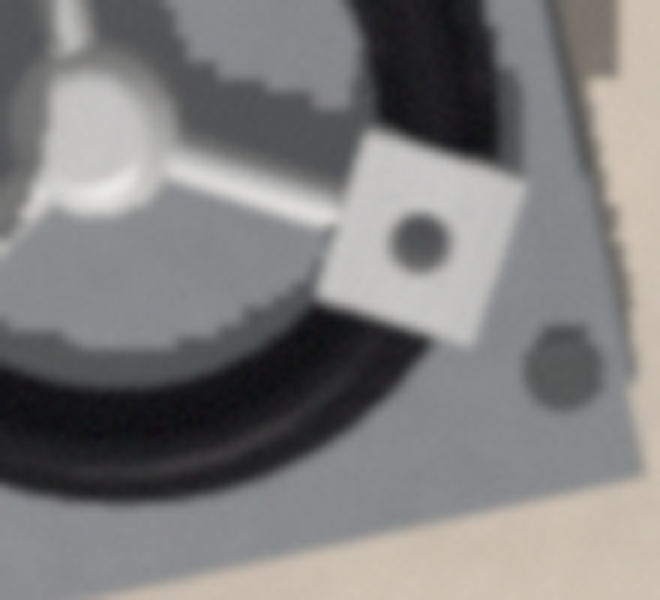

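View pics/z5.png

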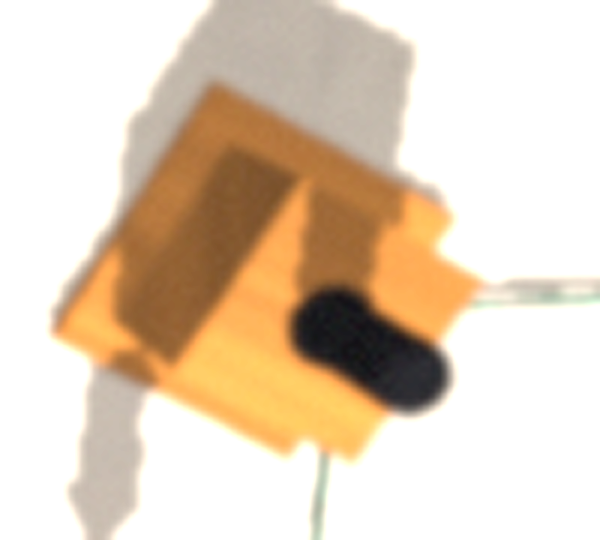

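View pics/m.png

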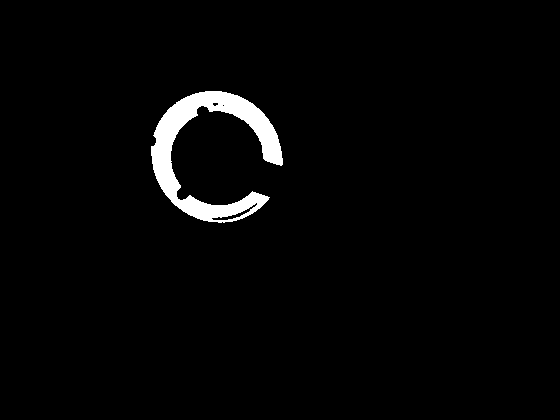

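Run:
```python
from h import *
im,d,c=load('w1'); _,_,t=load('top0')
f=lambda n,u,v,z:print(n,np.round(onz(c,u,v,z)*1000,1))
f('hub',(97+.5)/6-.5+200,(135)/6-.5+140,.107)
f('boss',269.6,179.9,.106)
f('ptr',139,136.9,.098)
for z in (.095,.105,.115,.125): f('rider',195.6,69.6,z)
f('pin',457.6,232.1,.087)
f('pinbot',335/6+390-.5,325/6+170-.5,.050)
print('depth pin',[round(float(d[int(v),int(u)]),4) for u,v in((457,232),(270,180),(262,180),(195,69))])
# 3D from depth at pts
R=np.array(c['R']);T=np.array(c['t'])
for u,v in((457,232),(454,230),(262,180),(275,190),(195,69),(196,71),(226,70)):
    p=cv2.undistortPoints(np.array([[[u,v]]],float),c['K'],c['D'])[0,0]; print((u,v),np.round((R.T@(np.array([p[0],p[1],1])*d[v,u]-T))*1000,1))
for n,u,v,z in [('boss',265.4,187.6,.106),('ptr',203.4,167,.098),('pin',372.5,222.3,.087)]: print('top',n,np.round(onz(t,u,v,z)*1000,1))
for z in (.095,.105,.115,.125): print('top rider',np.round(onz(t,230.8,133.8,z)*1000,1))
```

```text
hub [592.5  31.5 107. ]
boss [570.5 -33.1 106. ]
ptr [621.9 124.7  98. ]
rider [697.1  51.5  95. ]
rider [695.7  49.  105. ]
rider [694.3  46.6 115. ]
rider [692.9  44.2 125. ]
pin [ 495.5 -288.4   87. ]
pinbot [ 495.3 -290.1   50. ]
depth pin [0.4296, 0.4064, 0.3882, 0.3477]
(457, 232) [ 495.3 -288.    86.2]
(454, 230) [ 498.1 -283.5   85.9]
(262, 180) [570.4 -23.8 106. ]
(275, 190) [558.  -39.6 106.7]
(195, 69) [695.6  48.3 110.5]
(196, 71) [693.8  47.9 108.2]
(226, 70) [695.6  15.3 102.2]
top boss [568.4 -33.  106. ]
top ptr [616.2 112.4  98. ]
top pin [ 490.8 -285.7   87. ]
top rider [695.9  50.   95. ]
top rider [693.6  48.9 105. ]
top rider [691.3  47.9 115. ]
top rider [689.   46.9 125. ]
```

Run:
```python
from h import *
print(rel([.494,-.288,.14],-np.pi/2))
```

```text
(array([242.7, 208.5, -73.8]), array([ 0.07, -0.06,  0.12]))
```

step_arm:
  rows:
    - [[0, 0, 0.1], [243, 209, -74], 0.5]
    - [[0, 0, 0.1], [243, 209, -74], 0.5]
    - [[0, 0, 0.1], [243, 209, -74], 0.5]
    - [[0, 0, 0.1], [243, 209, -74], 0.5]
    - [[0, 0, 0.1], [243, 209, -74], 0.5]
    - [[0, 0, 0.1], [243, 209, -74], 0.5]
    - [[0, 0, 0.1], [243, 209, -74], 0.5]
    - [[0, 0, 0.1], [243, 209, -74], 0.5]
    - [[0, 0, 0.1], [243, 209, -74], 0.5]
    - [[0, 0, 0.1], [243, 209, -74], 0.5]

```text
time: 2.62
eef_pos: [0.4918, -0.2891, 0.1378]
tcp_rot: [-0.498, 0.503, -0.5, 0.498]
contact_force: [0.2, 0.7, -0.2]
opening: 0.501
```

Run:
```python
from h import *
show()
im,d,c=grab('wrist','w2')
cv2.imwrite('pics/w2b.png',cv2.convertScaleAbs(cv2.resize(im[:,:,::-1],(800,600),interpolation=cv2.INTER_CUBIC),alpha=1.6))
```

```text
t 2.62 p [ 491.8 -289.1  137.8] F [ 0.2  0.7 -0.2] T [0.04 0.04 0.05] op 0.501
[[-0.0064, -0.0035, 1.0], [-1.0, 0.0033, -0.0064], [-0.0033, -1.0, -0.0036]] [-0.709  0.157  1.911  0.     1.079  0.868]
```

View pics/w2b.png

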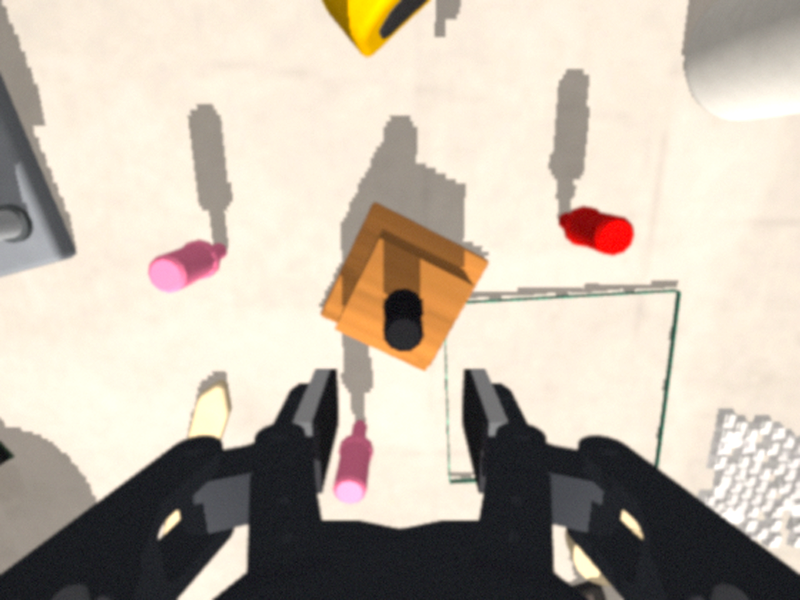

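The pin top is at (403,334) in 800 px, between the jaws. The pink decoy at (352,490) lies under the gripper body and is low.

Run:
```python
from h import *
im,d,c=load('w2')
m=((im.max(2)<40)).astype(np.uint8)
m[:, :255]=0; m[:,315:]=0; m[260:]=0; m[:195]=0
ys,xs=np.nonzero(m); print(xs.min(),xs.max(),ys.min(),ys.max())
# top disc: lower end
R=np.array(c['R']);T=np.array(c['t']);P=[]
for v,u in zip(ys,xs):
    if d[v,u]>0:
        p=cv2.undistortPoints(np.array([[[u,v]]],float),c['K'],c['D'])[0,0]; P.append(R.T@(np.array([p[0],p[1],1])*d[v,u]-T))
P=np.array(P)*1000; print(np.percentile(P[:,2],[5,25,50,75,95]))
Q=P[P[:,2]>84.]; print(len(Q),Q.min(0),Q.max(0),(Q.min(0)+Q.max(0))/2,Q.mean(0))
print(onz(c,281.8,233.6,.087))
print(rel([.4945,-.2885,.056],-np.pi/2))
```

```text
270 294 203 243
[50.4861132  67.46144727 85.1329142  86.3857739  87.25559581]
501 [ 486.3223975  -298.97214276   84.03007038] [ 503.15672388 -283.28934507   88.65586511] [ 494.73956069 -291.13074391   86.34296775] [ 494.88381473 -291.07501832   86.21542191]
[ 0.4936066  -0.29098841  0.087     ]
(array([-0.1, 83.5,  1.3]), array([ 0.05, -0.25, -0.07]))
```

step_arm:
  rows:
    - [[0, -0.3, 0], [2, 40, 2.5], 0.5]
    - [[0, -0.3, 0], [2, 70, 2.5], 0.5]
    - [[0, -0.3, 0], [2, 80, 2.5], 0.5]
    - [[0, -0.3, 0], [2, 80, 2.5], 0.5]
    - [[0, -0.3, 0], [2, 80, 2.5], 0.5]
    - [[0, -0.3, 0], [2, 80, 2.5], 0.5]

```text
time: 3.17
eef_pos: [0.499, -0.2903, 0.0628]
tcp_rot: [-0.501, 0.497, -0.5, 0.502]
contact_force: [0.2, -0.2, -0.2]
opening: 0.501
```

Run:
```python
from h import *
show()
im,d,c=grab('wrist','w3')
cv2.imwrite('pics/w3b.png',cv2.convertScaleAbs(cv2.resize(im[:,:,::-1],(800,600),interpolation=cv2.INTER_CUBIC),alpha=1.6))
```

```text
t 3.17 p [ 499.  -290.3   62.8] F [ 0.2 -0.2 -0.2] T [ 0.01  0.01 -0.  ] op 0.501
[[0.0053, 0.0038, 1.0], [-1.0, -0.0029, 0.0053], [0.0029, -1.0, 0.0038]] [-0.703  0.269  1.935  0.     0.933  0.863]
```

View pics/w3b.png

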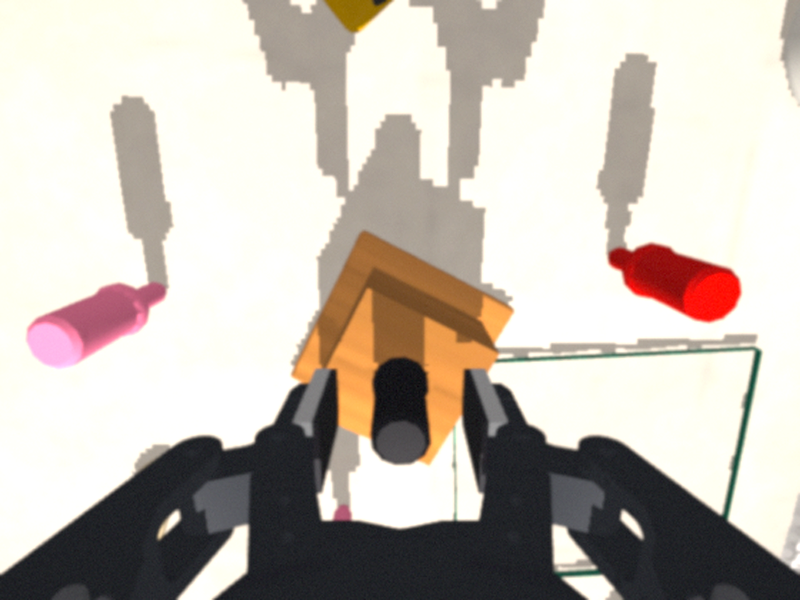

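The pin top at (400,442) sits between the jaws and is centred laterally. I'll let the arm settle and read the pose again.

step_arm:
  rows:
    - [[0, 0, 0], [0, 0, 0], 0.5]
    - [[0, 0, 0], [0, 0, 0], 0.5]

```text
time: 3.38
eef_pos: [0.4982, -0.2901, 0.0618]
tcp_rot: [-0.501, 0.498, -0.5, 0.501]
contact_force: [-0.1, -0.3, -0.6]
opening: 0.503
```

Run:
```python
from h import *
show()
for i in range(2):
  im,d,c=grab('wrist','w4')
  show()
print(onz(c,400*.7,442*.7,.087))
```

```text
t 3.38 p [ 498.2 -290.1   61.8] F [-0.1 -0.3 -0.6] T [ 0.04  0.01 -0.01] op 0.503
[[0.0048, 0.0027, 1.0], [-1.0, -0.0019, 0.0048], [0.002, -1.0, 0.0027]] [-0.703  0.27   1.936  0.     0.933  0.863]
t 3.43 p [ 498.  -290.    61.4] F [-0.4  0.  -0.3] T [ 0.05 -0.01 -0.06] op 0.503
[[0.0047, 0.0021, 1.0], [-1.0, -0.0015, 0.0047], [0.0015, -1.0, 0.0021]] [-0.703  0.27   1.936  0.     0.933  0.863]
t 3.48 p [ 497.8 -289.8   61. ] F [1.3 1.4 0.7] T [ 0.03 -0.01  0.05] op 0.496
[[0.0046, 0.0016, 1.0], [-1.0, -0.001, 0.0046], [0.001, -1.0, 0.0016]] [-0.703  0.271  1.937  0.     0.932  0.863]
[ 0.49376217 -0.29065087  0.087     ]
```

step_arm:
  rows:
    - [[0, 0, 0], [0, 1, -2.5], 0.5]
    - [[0, 0, 0], [0, 1, -2.5], 0.5]
    - [[0, 0, 0], [0, 1, -2.5], 0.5]
    - [[0, 0, 0], [0, 1, -2.5], 0.5]
    - [[0, 0, 0], [0, 1, -2.5], 1]
    - [[0, 0, 0], [0, 1, -2.5], 1]
    - [[0, 0, 0], [0, 1, -2.5], 1]
    - [[0, 0, 0], [0, 1, -2.5], 1]
    - [[0, 0, 0], [0, 1, -2.5], 1]
    - [[0, 0, 0], [0, 1, -2.5], 1]
  newtons: 60

```text
time: 4.32
eef_pos: [0.4949, -0.2896, 0.0592]
tcp_rot: [-0.501, 0.499, -0.499, 0.501]
contact_force: [0.1, -1.2, 0.5]
opening: 0.2
```

Run:
```python
from h import *
show()
```

```text
t 4.32 p [ 494.9 -289.6   59.2] F [ 0.1 -1.2  0.5] T [ 0.05 -0.07  0.04] op 0.2
[[0.0045, 0.0006, 1.0], [-1.0, -0.0002, 0.0045], [0.0002, -1.0, 0.0006]] [-0.706  0.269  1.943  0.     0.929  0.86 ]
```

step_arm:
  rows:
    - [[0, 0, 0], [0, -20, 0], 1]
    - [[0, 0, 0], [0, -60, 0], 1]
    - [[0, 0, 0], [0, -100, 0], 1]
    - [[0, 0, 0], [0, -117, 0], 1]
    - [[0, 0, 0], [-40, -117, 10], 1]
    - [[0, 0, 0], [-80, -117, 22], 1]
    - [[0, 0, 0], [-120, -117, 35], 1]
    - [[0, 0, 0], [-160, -117, 47], 1]
    - [[0, 0, 0], [-200, -117, 59], 1]
    - [[0, 0, 0], [-240, -117, 71], 1]

```text
time: 5.15
eef_pos: [0.5644, -0.048, 0.176]
tcp_rot: [-0.501, 0.499, -0.499, 0.501]
contact_force: [-1.2, 0.1, -0.2]
opening: 0.202
```

step_arm:
  rows:
    - [[0, 0, 0], [-16, 0, 4], 1]
    - [[0, 0, 0], [-16, 0, 4], 1]
    - [[0, 0, 0], [-16, 0, 4], 1]
    - [[0, 0, 0], [-16, 0, 4], 1]
    - [[0, 0, 0], [-16, 0, 4], 1]
    - [[0, 0, 0], [-16, 0, 4], 1]

```text
time: 5.65
eef_pos: [0.5682, -0.0352, 0.176]
tcp_rot: [0.501, -0.499, 0.499, -0.501]
contact_force: [-0.5, -0.4, -0.8]
opening: 0.199
```

Run:
```python
from h import *
show()
im,d,c=grab('wrist','w5')
cv2.imwrite('pics/w5b.png',cv2.convertScaleAbs(cv2.resize(im[:,:,::-1],(800,600),interpolation=cv2.INTER_CUBIC),alpha=1.3))
im,d,c=grab('top','t5')
```

```text
t 5.65 p [568.2 -35.2 176. ] F [-0.5 -0.4 -0.8] T [-0.02 -0.02  0.05] op 0.199
[[0.0025, 0.0001, 1.0], [-1.0, -0.0001, 0.0025], [0.0001, -1.0, 0.0001]] [-0.24   0.107  1.89  -0.     1.144  1.328]
```

View pics/w5b.png

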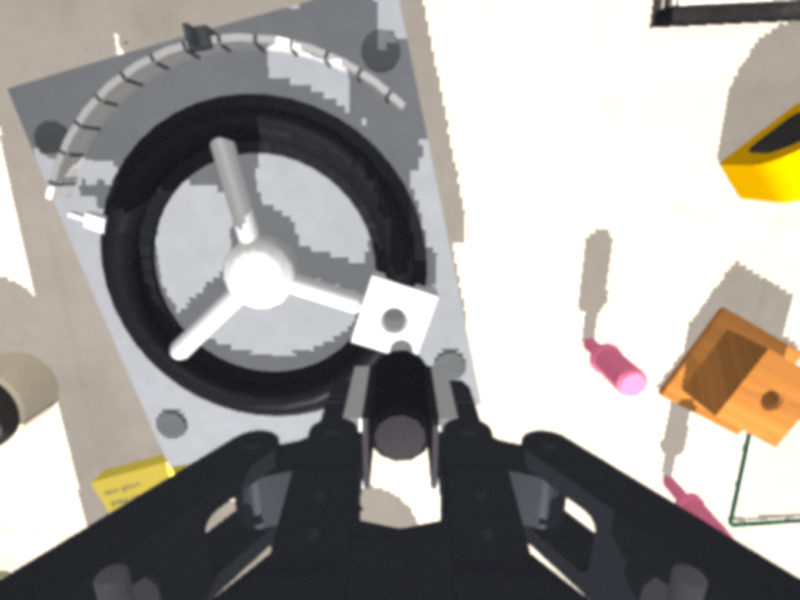

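Here the pin hangs upright with its tip at about (401,349), and the boss hole is at (394,320). The rider is at (198,38) and the pointer tip at (70,214). I'll zoom to measure these.

Run:
```python
from h import *
im,d,c=load('w5')
a=np.vstack([cv2.convertScaleAbs(cv2.resize(im[180:260,230:330,::-1],None,fx=7,fy=7,interpolation=cv2.INTER_CUBIC),alpha=1.4)])
cv2.imwrite('pics/z6.png',a)
cv2.imwrite('pics/z7.png',cv2.convertScaleAbs(cv2.resize(im[10:90,110:210,::-1],None,fx=7,fy=7,interpolation=cv2.INTER_CUBIC),alpha=1.6))
```

```text
(no output)
```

View pics/z6.png

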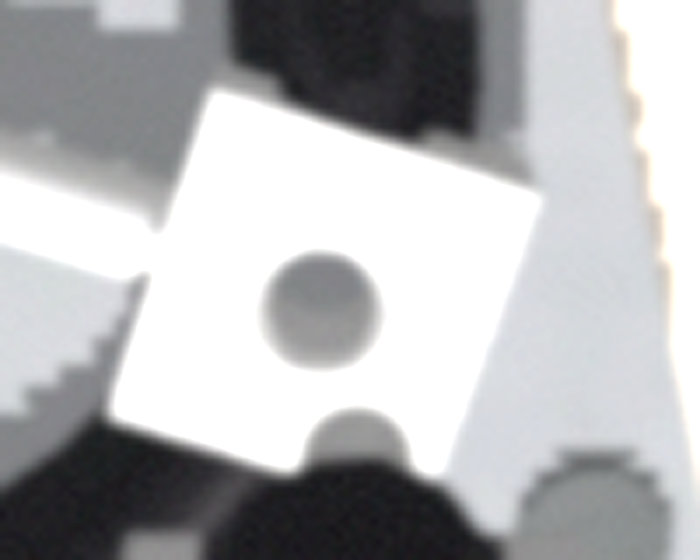

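View pics/z7.png

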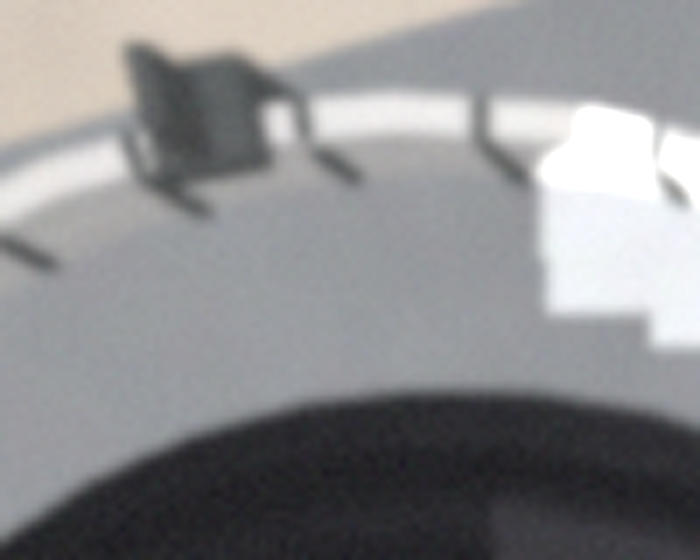

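Run:
```python
from h import *
im,d,c=load('w5')
for z in (.131,.133,.135): print('tip',np.round(onz(c,280.6,243.7,z)*1000,1))
print('boss',np.round(onz(c,275.4,223.9,.106)*1000,1))
print('pintop',np.round(onz(c,400*.7,437*.7,.204)*1000,1))
print('hub',np.round(onz(c,257*.7,272*.7,.107)*1000,1))
print('ptr',np.round(onz(c,70*.7,214*.7,.098)*1000,1))
u,v=(150/7+110-.4),(60/7+10-.4)
for a,b in ((140,48),(170,180),(200,60),(262,160),(150,175)):
  for z in (.1,.113): print('rider',a,b,np.round(onz(c,a/7+110-.4,b/7+10-.4,z)*1000,1))
R=np.array(c['R']);T=np.array(c['t'])
g=im.max(2)
for a,b in ((150,60),(200,120),(230,130),(400,110)):
    u,v=round(a/7+110-.4),round(b/7+10-.4)
    p=cv2.undistortPoints(np.array([[[u,v]]],float),c['K'],c['D'])[0,0]; print((a,b),np.round((R.T@(np.array([p[0],p[1],1])*d[v,u]-T))*1000,1))
```

```text
tip [565.5 -36.5 131. ]
tip [566.3 -36.5 133. ]
tip [567.1 -36.4 135. ]
boss [570.4 -32.9 106. ]
pintop [567.2 -36.  204. ]
hub [594.6  32.1 107. ]
ptr [621.4 124.2  98. ]
rider 140 48 [702.3  56.6 100. ]
rider 140 48 [698.6  51.1 113. ]
rider 170 180 [691.7  55.2 100. ]
rider 170 180 [688.6  49.8 113. ]
rider 200 60 [701.3  51.4 100. ]
rider 200 60 [697.6  46.2 113. ]
rider 262 160 [693.2  46.7 100. ]
rider 262 160 [690.1  41.8 113. ]
rider 150 175 [692.1  56.9 100. ]
rider 150 175 [689.   51.4 113. ]
(150, 60) [696.8  49.  116.4]
(200, 120) [693.7  47.9 110.3]
(230, 130) [693.8  46.6 107.8]
(400, 110) [696.8  33.3 102. ]
```

step_arm:
  rows:
    - [[0, 0, 0], [-3.6, 10, 4.1], 1]
    - [[0, 0, 0], [-3.6, 20, 4.1], 1]
    - [[0, 0, 0], [-3.6, 20, 4.1], 1]
    - [[0, 0, 0], [-3.6, 20, 4.1], 1]
    - [[0, 0, 0], [-3.6, 20, 4.1], 1]
    - [[0, 0, 0], [-3.6, 20, 4.1], 1]
    - [[0, 0, 0], [-3.6, 20, 4.1], 1]
    - [[0, 0, 0], [-3.6, 20, 4.1], 1]

```text
time: 6.42
eef_pos: [0.5727, -0.0303, 0.1565]
tcp_rot: [-0.501, 0.499, -0.499, 0.501]
contact_force: [0.1, -0.1, -1.2]
opening: 0.201
```

Run:
```python
from h import *
show()
im,d,c=grab('wrist','w6')
a=np.vstack([cv2.convertScaleAbs(cv2.resize(im[180:260,230:330,::-1],None,fx=7,fy=7,interpolation=cv2.INTER_CUBIC),alpha=1.4)])
cv2.imwrite('pics/z8.png',a)
```

```text
t 6.42 p [572.7 -30.3 156.5] F [ 0.1 -0.1 -1.2] T [-0.04  0.01 -0.01] op 0.201
[[0.0046, 0.001, 1.0], [-1.0, -0.0002, 0.0046], [0.0002, -1.0, 0.001]] [-0.23   0.138  1.894  0.     1.108  1.336]
```

View pics/z8.png

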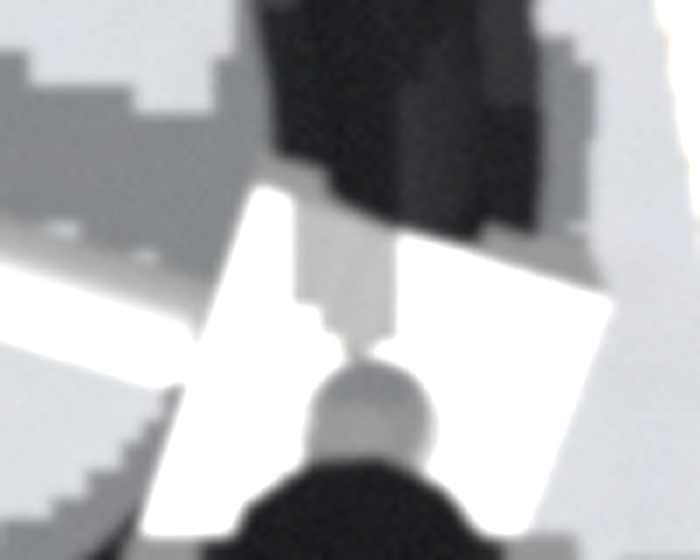

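The grey disc at (371,422) is the boss hole, with the pin tip over it at x≈357, about 1.2 mm towards +y. I'll correct that and lower in small steps.

step_arm:
  rows:
    - [[0, 0, 0], [0.8, 0, -0.3], 1]
    - [[0, 0, 0], [0.8, 2, -0.3], 1]
    - [[0, 0, 0], [0.8, 4, -0.3], 1]
    - [[0, 0, 0], [0.8, 6, -0.3], 1]
    - [[0, 0, 0], [0.8, 8, -0.3], 1]
    - [[0, 0, 0], [0.8, 10, -0.3], 1]
    - [[0, 0, 0], [0.8, 10, -0.3], 1]
    - [[0, 0, 0], [0.8, 10, -0.3], 1]

```text
time: 7.13
eef_pos: [0.572, -0.0311, 0.1458]
tcp_rot: [0.501, -0.499, 0.499, -0.501]
contact_force: [-0.6, 0.2, -0.2]
opening: 0.201
```

Run:
```python
from h import *
show()
im,d,c=grab('wrist','w7')
a=np.vstack([cv2.convertScaleAbs(cv2.resize(im[180:270,230:330,::-1],None,fx=6,fy=6,interpolation=cv2.INTER_CUBIC),alpha=1.4)])
cv2.imwrite('pics/z9.png',a)
```

```text
t 7.13 p [572.  -31.1 145.8] F [-0.6  0.2 -0.2] T [-0.03  0.   -0.02] op 0.201
[[0.0045, -0.0002, 1.0], [-1.0, 0.0002, 0.0045], [-0.0002, -1.0, -0.0002]] [-0.231  0.15   1.902  0.     1.09   1.335]
```

View pics/z9.png

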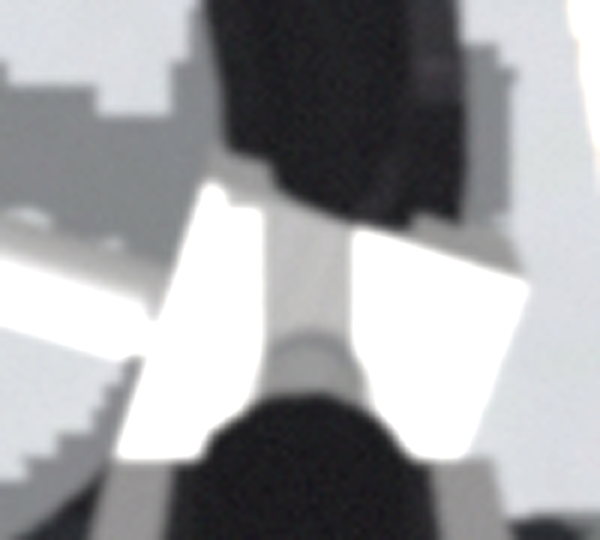

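The shank enters the hole at (312,365) with no contact force. I'll continue down.

step_arm:
  rows:
    - [[0, 0, 0], [0.3, 1.5, 0], 1]
    - [[0, 0, 0], [0.3, 3, 0], 1]
    - [[0, 0, 0], [0.3, 4.5, 0], 1]
    - [[0, 0, 0], [0.3, 6, 0], 1]
    - [[0, 0, 0], [0.3, 7, 0], 1]
    - [[0, 0, 0], [0.3, 8, 0], 1]
    - [[0, 0, 0], [0.3, 8, 0], 1]

```text
time: 7.77
eef_pos: [0.572, -0.0314, 0.1378]
tcp_rot: [-0.501, 0.499, -0.499, 0.501]
contact_force: [-0.0, 0.7, -0.1]
opening: 0.199
```

Run:
```python
from h import *
show()
im,d,c=grab('wrist','w8')
cv2.imwrite('pics/z10.png',cv2.convertScaleAbs(cv2.resize(im[:,:,::-1],(800,600),interpolation=cv2.INTER_CUBIC),alpha=1.3))
```

```text
t 7.77 p [572.  -31.4 137.8] F [-0.   0.7 -0.1] T [ 0.01  0.01 -0.01] op 0.199
[[0.0045, -0.0002, 1.0], [-1.0, 0.0002, 0.0045], [-0.0002, -1.0, -0.0002]] [-0.232  0.159  1.908  0.     1.075  1.334]
```

View pics/z10.png

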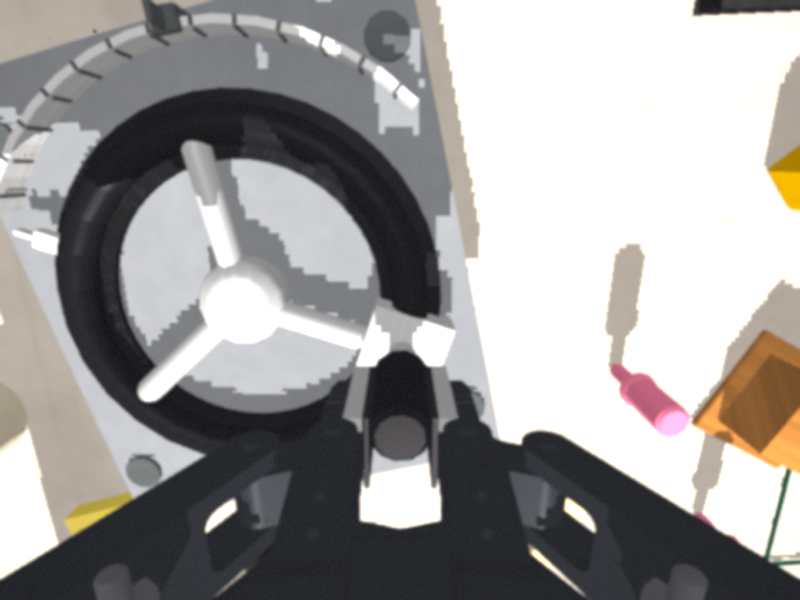

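```bash
cat >> h.py <<'E'
def arc(A,a0,a1,n,r=70.):
    s=ctrl.get_state(); M=Ro.from_quat(s['tcp_rot']).as_matrix()
    for a in np.linspace(a0,a1,n+1)[1:]:
        p=np.array([A[0]+r*np.cos(np.radians(a))-s['eef_pos'][0]*1000,A[1]+r*np.sin(np.radians(a))-s['eef_pos'][1]*1000,0]); q=M.T@p; print(round(a,1),np.round(q,1))
E
python3 -c "
from h import *
arc((595.1,34.4),-109.3,-124.3,6)"
```

```text
-111.8 [-0.8 -0.  -3. ]
-114.3 [-2.  -0.  -5.8]
-116.8 [-3.3  0.  -8.6]
-119.3 [ -4.8   0.  -11.2]
-121.8 [ -6.3   0.  -13.9]
-124.3 [ -8.    0.  -16.4]
```

step_arm:
  rows:
    - [[0, 0, 0], [-0.8, 0, -3], 1]
    - [[0, 0, 0], [-2, 0, -5.8], 1]
    - [[0, 0, 0], [-3.3, 0, -8.6], 1]
    - [[0, 0, 0], [-4.8, 0, -11.2], 1]
    - [[0, 0, 0], [-6.3, 0, -13.9], 1]
    - [[0, 0, 0], [-8, 0, -16.4], 1]
    - [[0, 0, 0], [-8, 0, -16.4], 1]
    - [[0, 0, 0], [-8, 0, -16.4], 1]

```text
time: 8.48
eef_pos: [0.5554, -0.0233, 0.1384]
tcp_rot: [0.501, -0.499, 0.499, -0.501]
contact_force: [1.5, -1.3, 0.6]
opening: 0.203
```

Run:
```python
from h import *
show()
```

```text
t 8.48 p [555.4 -23.3 138.4] F [ 1.5 -1.3  0.6] T [-0.26 -0.22 -0.02] op 0.203
[[0.0048, -0.0004, 1.0], [-1.0, 0.0001, 0.0048], [-0.0001, -1.0, -0.0004]] [-0.225  0.122  1.948  0.     1.072  1.341]
```

Resistance is only about 2 N and tangential, so the axis estimate fits. Continuing along the arc.

```bash
python3 -c "
from h import *
arc((595.1,34.4),-124.3,-152.3,8)"
```

```text
-127.8 [-2.5  0.  -3.2]
-131.3 [-5.2  0.  -6.5]
-134.8 [-8.1  0.  -9.6]
-138.3 [-11.2   0.  -12.5]
-141.8 [-14.5   0.  -15.2]
-145.3 [-18.    0.  -17.8]
-148.8 [-21.6   0.  -20.1]
-152.3 [-25.3   0.  -22.2]
```

step_arm:
  rows:
    - [[0, 0, 0], [-2.5, 0, -3.2], 1]
    - [[0, 0, 0], [-5.2, 0, -6.5], 1]
    - [[0, 0, 0], [-8.1, 0, -9.6], 1]
    - [[0, 0, 0], [-11.2, 0, -12.5], 1]
    - [[0, 0, 0], [-14.5, 0, -15.2], 1]
    - [[0, 0, 0], [-18, 0, -17.8], 1]
    - [[0, 0, 0], [-21.6, 0, -20.1], 1]
    - [[0, 0, 0], [-25.3, 0, -22.2], 1]
    - [[0, 0, 0], [-25.3, 0, -22.2], 1]
    - [[0, 0, 0], [-25.3, 0, -22.2], 1]

```text
time: 9.32
eef_pos: [0.5324, 0.0026, 0.1376]
tcp_rot: [0.501, -0.5, 0.498, -0.501]
contact_force: [-0.9, -0.8, 0.0]
opening: 0.199
```

```bash
python3 -c "
from h import *
show()
p=ctrl.get_state()['eef_pos'][:2]*1000-[595.1,34.4]; print(np.hypot(*p),np.degrees(np.arctan2(p[1],p[0])))
arc((595.1,34.4),-152.3,-169.3,6)"
```

```text
t 9.32 p [532.4   2.6 137.6] F [-0.9 -0.8  0. ] T [-0.19  0.16 -0.  ] op 0.199
[[0.0047, -0.0023, 1.0], [-1.0, 0.0018, 0.0047], [-0.0018, -1.0, -0.0023]] [-1.860e-01  7.300e-02  2.003e+00  1.000e-03  1.068e+00  1.379e+00]
70.25085251704294 -153.12223230428398
-155.1 [-2.3  0.  -0.8]
-158.0 [-5.5  0.  -2.2]
-160.8 [-8.8  0.  -3.4]
-163.6 [-12.1   0.   -4.4]
-166.5 [-15.4   0.   -5.3]
-169.3 [-18.8   0.   -6. ]
```

step_arm:
  rows:
    - [[0, 0, 0], [-2.3, 0, -0.8], 1]
    - [[0, 0, 0], [-5.5, 0, -2.2], 1]
    - [[0, 0, 0], [-8.8, 0, -3.4], 1]
    - [[0, 0, 0], [-12.1, 0, -4.4], 1]
    - [[0, 0, 0], [-15.4, 0, -5.3], 1]
    - [[0, 0, 0], [-18.8, 0, -6], 1]
    - [[0, 0, 0], [-18.8, 0, -6], 1]
    - [[0, 0, 0], [-18.8, 0, -6], 1]
    - [[0, 0, 0], [-18.8, 0, -6], 1]

```text
time: 10.07
eef_pos: [0.5266, 0.0213, 0.1377]
tcp_rot: [0.501, -0.5, 0.498, -0.501]
contact_force: [-3.4, -0.8, -0.4]
opening: 0.199
```

```bash
python3 -c "
from h import *
show()
p=ctrl.get_state()['eef_pos'][:2]*1000-[595.1,34.4]; print(np.hypot(*p),np.degrees(np.arctan2(p[1],p[0])))
im,d,c=grab('wrist','w9')
cv2.imwrite('pics/z11.png',cv2.convertScaleAbs(cv2.resize(im[:,:,::-1],(800,600),interpolation=cv2.INTER_CUBIC),alpha=1.3))
im,d,c=grab('top','t9')
cv2.imwrite('pics/z12.png',cv2.convertScaleAbs(cv2.resize(im[115:240,180:300,::-1],None,fx=5,fy=4.8,interpolation=cv2.INTER_CUBIC),alpha=1.8))
"
```

```text
t 10.07 p [526.6  21.3 137.7] F [-3.4 -0.8 -0.4] T [-0.1   0.8   0.04] op 0.199
[[0.0044, -0.002, 1.0], [-1.0, 0.0019, 0.0044], [-0.0019, -1.0, -0.002]] [-1.530e-01  6.100e-02  2.016e+00  2.000e-03  1.067e+00  1.413e+00]
69.78806801367746 -169.18983116876666
```

View pics/z11.png

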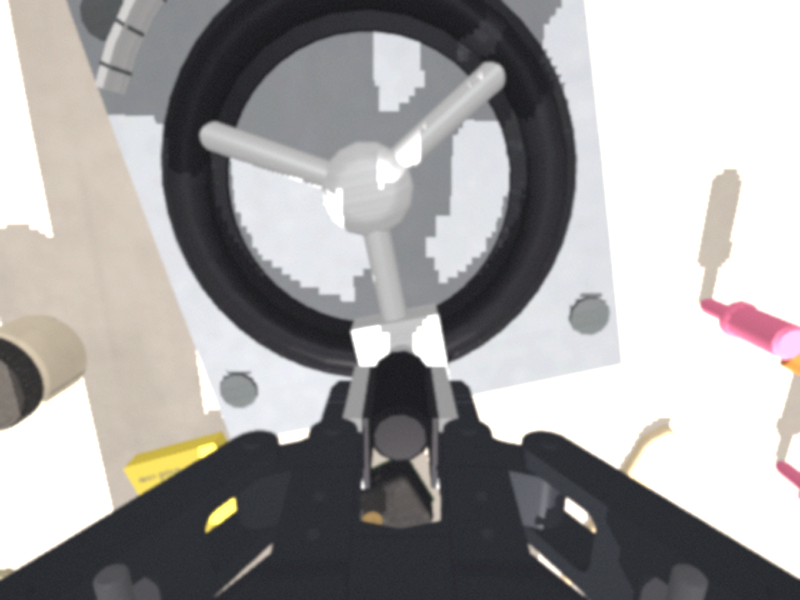

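View pics/z12.png

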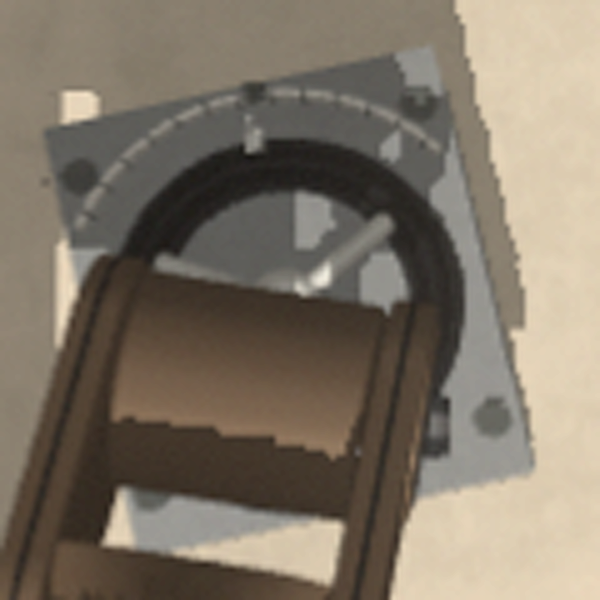

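The top view shows the pointer tip at (250,120) about 2° short of the rider at (255,92). There is a 3.4 N outward radial pull, so I'll relieve it, turn the last 2°, and start lowering to feel for the plate.

step_arm:
  rows:
    - [[0, 0, 0], [-1.3, 0, -1], 1]
    - [[0, 0, 0], [-2.7, 0, -1.3], 1]
    - [[0, 0, 0], [-2.7, 2, -1.3], 1]
    - [[0, 0, 0], [-2.7, 4, -1.3], 1]
    - [[0, 0, 0], [-2.7, 5, -1.3], 1]
    - [[0, 0, 0], [-2.7, 5, -1.3], 1]
    - [[0, 0, 0], [-2.7, 5, -1.3], 1]
    - [[0, 0, 0], [-2.7, 5, -1.3], 1]

```text
time: 10.83
eef_pos: [0.5261, 0.0228, 0.1336]
tcp_rot: [0.501, -0.499, 0.499, -0.501]
contact_force: [-3.6, -3.6, 1.5]
opening: 0.203
```

```bash
python3 -c "
from h import *
show()"
```

```text
t 10.83 p [526.1  22.8 133.6] F [-3.6 -3.6  1.5] T [-0.65  0.81  0.02] op 0.203
[[0.0046, 0.0002, 1.0], [-1.0, -0.0006, 0.0046], [0.0006, -1.0, 0.0002]] [-1.490e-01  6.400e-02  2.021e+00 -1.000e-03  1.056e+00  1.417e+00]
```

step_arm:
  rows:
    - [[0, 0, 0], [0, 0, -1], 1]
    - [[0, 0, 0], [0, 0.5, -1], 1]
    - [[0, 0, 0], [0, 1, -1], 1]
    - [[0, 0, 0], [0, 1, -1], 1]
    - [[0, 0, 0], [0, 1, -1], 1]

```text
time: 11.25
eef_pos: [0.5257, 0.023, 0.1326]
tcp_rot: [-0.501, 0.498, -0.499, 0.502]
contact_force: [-2.5, -3.6, 3.4]
opening: 0.201
```

```bash
python3 -c "
from h import *
show()"
```

```text
t 11.25 p [525.7  23.  132.6] F [-2.5 -3.6  3.4] T [-0.73  0.43  0.01] op 0.201
[[0.0045, 0.0019, 1.0], [-1.0, -0.0004, 0.0045], [0.0004, -1.0, 0.0019]] [-0.149  0.064  2.023 -0.     1.053  1.417]
```

step_arm:
  rows:
    - [[0, 0, 0], [0, 0.5, -0.5], 1]
    - [[0, 0, 0], [0, 1, -0.5], 1]
    - [[0, 0, 0], [0, 1, -0.5], 1]
    - [[0, 0, 0], [0, 1, -0.5], 1]

```text
time: 11.58
eef_pos: [0.5251, 0.0232, 0.1312]
tcp_rot: [-0.501, 0.498, -0.499, 0.502]
contact_force: [-1.2, -2.2, 1.9]
opening: 0.202
```

```bash
python3 -c "
from h import *
show()"
```

```text
t 11.58 p [525.1  23.2 131.2] F [-1.2 -2.2  1.9] T [-0.63  0.1   0.02] op 0.202
[[0.0044, 0.0019, 1.0], [-1.0, 0.0, 0.0044], [-0.0, -1.0, 0.0019]] [-0.149  0.064  2.026  0.     1.05   1.417]
```

step_arm:
  rows:
    - [[0, 0, 0], [0, 0.5, 0], 1]
    - [[0, 0, 0], [0, 1, 0], 1]
    - [[0, 0, 0], [0, 1, 0], 1]
    - [[0, 0, 0], [0, 1, 0], 1]

```text
time: 11.92
eef_pos: [0.5252, 0.0231, 0.1309]
tcp_rot: [-0.501, 0.498, -0.499, 0.502]
contact_force: [-1.1, -3.7, 6.2]
opening: 0.203
```

```bash
python3 -c "
from h import *
show()"
```

```text
t 11.92 p [525.2  23.1 130.9] F [-1.1 -3.7  6.2] T [-0.58  0.23  0.01] op 0.203
[[0.0045, 0.0019, 1.0], [-1.0, -0.0001, 0.0045], [0.0001, -1.0, 0.0019]] [-0.149  0.065  2.026  0.     1.049  1.417]
```

step_arm:
  rows:
    - [[0, 0, 0], [-1, 0, 0], 1]
    - [[0, 0, 0], [-2, 0, -0.2], 1]
    - [[0, 0, 0], [-3, 0, -0.4], 1]
    - [[0, 0, 0], [-3, 0, -0.4], 1]
    - [[0, 0, 0], [-3, 0, -0.4], 1]

```text
time: 12.33
eef_pos: [0.525, 0.0251, 0.131]
tcp_rot: [0.501, -0.497, 0.5, -0.501]
contact_force: [-0.2, -5.2, 5.9]
opening: 0.199
```

```bash
python3 -c "
from h import *
show()"
```

```text
t 12.33 p [525.   25.1 131. ] F [-0.2 -5.2  5.9] T [-1.14  0.18 -0.  ] op 0.199
[[0.0053, 0.0024, 1.0], [-1.0, -0.0026, 0.0053], [0.0026, -1.0, 0.0024]] [-0.144  0.064  2.026 -0.003  1.048  1.423]
```

step_arm:
  rows:
    - [[0, 0, 0], [-1, 0, 0], 1]
    - [[0, 0, 0], [-2, 0, -0.1], 1]
    - [[0, 0, 0], [-3, 0, -0.2], 1]
    - [[0, 0, 0], [-3, 0, -0.2], 1]
    - [[0, 0, 0], [-3, 0, -0.2], 1]

```text
time: 12.75
eef_pos: [0.5248, 0.0278, 0.131]
tcp_rot: [0.502, -0.497, 0.5, -0.501]
contact_force: [-1.3, -6.8, 5.3]
opening: 0.197
```

```bash
python3 -c "
from h import *
show()"
```

```text
t 12.75 p [524.8  27.8 131. ] F [-1.3 -6.8  5.3] T [-1.35  0.16  0.02] op 0.197
[[0.0055, 0.0024, 1.0], [-1.0, -0.0034, 0.0055], [0.0035, -1.0, 0.0024]] [-0.139  0.064  2.026 -0.004  1.048  1.428]
```

step_arm:
  rows:
    - [[0, 0, 0], [-1, 0, 0], 1]
    - [[0, 0, 0], [-2, 0, -0.1], 1]
    - [[0, 0, 0], [-3, 0, -0.1], 1]
    - [[0, 0, 0], [-3, 0, -0.1], 1]
    - [[0, 0, 0], [-3, 0, -0.1], 1]

```text
time: 13.17
eef_pos: [0.5246, 0.0308, 0.131]
tcp_rot: [0.502, -0.497, 0.5, -0.501]
contact_force: [-0.2, -7.0, 5.0]
opening: 0.202
```

```bash
python3 -c "
from h import *
show()"
```

```text
t 13.17 p [524.6  30.8 131. ] F [-0.2 -7.   5. ] T [-1.32  0.24 -0.05] op 0.202
[[0.0054, 0.0022, 1.0], [-1.0, -0.0033, 0.0054], [0.0033, -1.0, 0.0022]] [-0.133  0.064  2.026 -0.003  1.049  1.434]
```

step_arm:
  rows:
    - [[0, 0, 0], [-1, 0, 0], 1]
    - [[0, 0, 0], [-2, 0, 0], 1]
    - [[0, 0, 0], [-3, 0, 0], 1]
    - [[0, 0, 0], [-3, 0, 0], 1]

```text
time: 13.5
eef_pos: [0.5245, 0.0339, 0.131]
tcp_rot: [0.502, -0.497, 0.5, -0.501]
contact_force: [-1.6, -5.8, 5.5]
opening: 0.197
```

```bash
python3 -c "
from h import *
show()
im,d,c=grab('wrist','w10')
cv2.imwrite('pics/z13.png',cv2.convertScaleAbs(cv2.resize(im[:,:,::-1],(800,600),interpolation=cv2.INTER_CUBIC),alpha=1.3))
im,d,c=grab('top','t10')
cv2.imwrite('pics/z14.png',cv2.convertScaleAbs(cv2.resize(im[115:240,180:300,::-1],None,fx=5,fy=4.8,interpolation=cv2.INTER_CUBIC),alpha=1.8))
"
```

```text
t 13.5 p [524.5  33.9 131. ] F [-1.6 -5.8  5.5] T [-1.31  0.22 -0.02] op 0.197
[[0.0054, 0.0019, 1.0], [-1.0, -0.0032, 0.0055], [0.0032, -1.0, 0.0019]] [-0.127  0.065  2.026 -0.003  1.049  1.44 ]
```

View pics/z13.png

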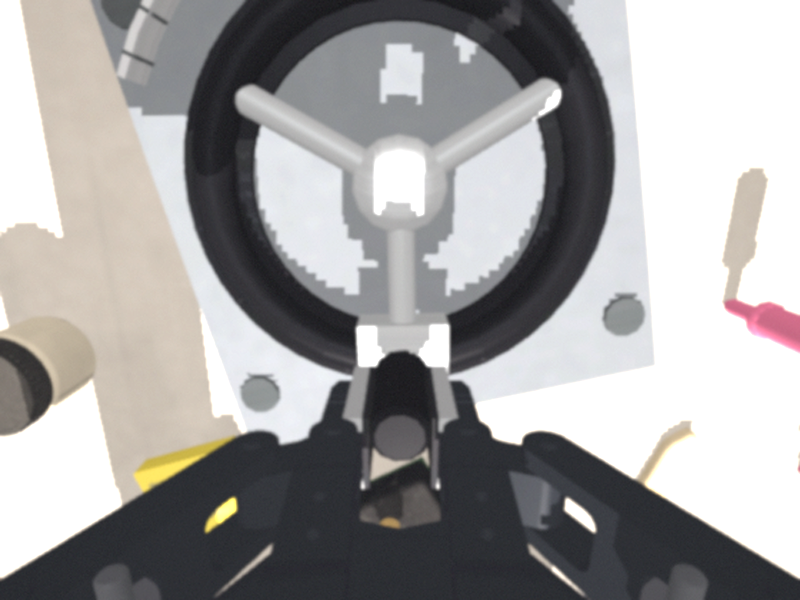

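View pics/z14.png

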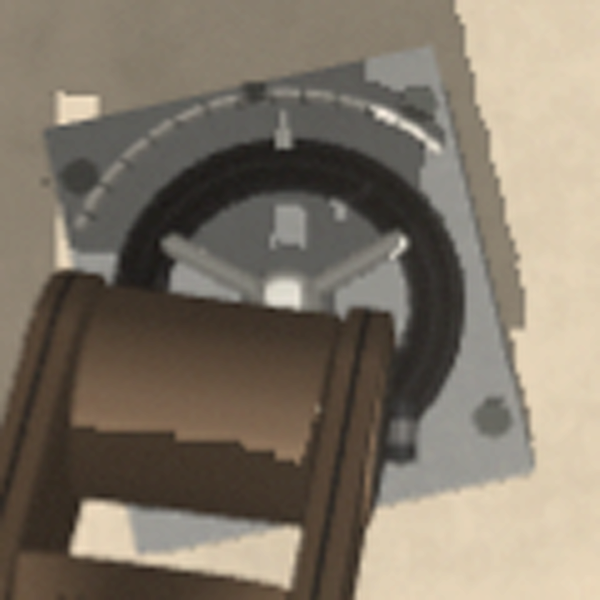

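The pointer tip at (283,115) is now about 8.5° past the rider and no hole was felt on that side. Sweeping back the other way in light contact.

step_arm:
  rows:
    - [[0, 0, 0], [1.5, 0, 0], 1]
    - [[0, 0, 0], [3, 0, 0], 1]
    - [[0, 0, 0], [4.5, 0, 0.1], 1]
    - [[0, 0, 0], [6, 0, 0.2], 1]
    - [[0, 0, 0], [7.5, 0, 0.4], 1]
    - [[0, 0, 0], [9, 0, 0.5], 1]
    - [[0, 0, 0], [10, 0, 0.6], 1]
    - [[0, 0, 0], [10, 0, 0.6], 1]

```text
time: 14.27
eef_pos: [0.5247, 0.0288, 0.131]
tcp_rot: [-0.498, 0.501, -0.498, 0.503]
contact_force: [-1.4, 7.0, 8.1]
opening: 0.203
```

```bash
python3 -c "
from h import *
show()"
```

```text
t 14.27 p [524.7  28.8 131. ] F [-1.4  7.   8.1] T [1.52 0.31 0.04] op 0.203
[[0.0021, 0.0011, 1.0], [-1.0, 0.009, 0.0021], [-0.009, -1.0, 0.0011]] [-0.143  0.065  2.026  0.01   1.051  1.421]
```

step_arm:
  rows:
    - [[0, 0, 0], [1, -0.3, 0.1], 1]
    - [[0, 0, 0], [2, -0.3, 0.2], 1]
    - [[0, 0, 0], [2, -0.3, 0.2], 1]
    - [[0, 0, 0], [2, -0.3, 0.2], 1]

```text
time: 14.6
eef_pos: [0.5247, 0.0267, 0.131]
tcp_rot: [-0.498, 0.501, -0.497, 0.503]
contact_force: [-2.3, 6.8, 6.0]
opening: 0.198
```

```bash
python3 -c "
from h import *
show()"
```

```text
t 14.6 p [524.7  26.7 131. ] F [-2.3  6.8  6. ] T [ 1.48  0.26 -0.04] op 0.198
[[0.0024, 0.0008, 1.0], [-1.0, 0.0087, 0.0024], [-0.0087, -1.0, 0.0008]] [-0.147  0.065  2.026  0.01   1.052  1.417]
```

step_arm:
  rows:
    - [[0, 0, 0], [1, 0, 0], 1]
    - [[0, 0, 0], [2, 0, 0.1], 1]
    - [[0, 0, 0], [3, 0, 0.3], 1]
    - [[0, 0, 0], [4, 0, 0.5], 1]
    - [[0, 0, 0], [4, 0, 0.5], 1]
    - [[0, 0, 0], [4, 0, 0.5], 1]

```text
time: 15.1
eef_pos: [0.5252, 0.0223, 0.1308]
tcp_rot: [-0.499, 0.501, -0.498, 0.503]
contact_force: [-1.1, 4.5, 5.8]
opening: 0.199
```

```bash
python3 -c "
from h import *
show()"
```

```text
t 15.1 p [525.2  22.3 130.8] F [-1.1  4.5  5.8] T [ 1.23  0.2  -0.05] op 0.199
[[0.0025, 0.0007, 1.0], [-1.0, 0.0077, 0.0025], [-0.0077, -1.0, 0.0007]] [-0.154  0.066  2.025  0.009  1.052  1.409]
```

step_arm:
  rows:
    - [[0, 0, 0], [1, 0, 0.1], 1]
    - [[0, 0, 0], [2, 0, 0.3], 1]
    - [[0, 0, 0], [3, 0, 0.5], 1]
    - [[0, 0, 0], [3, 0, 0.5], 1]
    - [[0, 0, 0], [3, 0, 0.5], 1]

```text
time: 15.52
eef_pos: [0.5257, 0.0171, 0.1299]
tcp_rot: [-0.5, 0.499, -0.499, 0.502]
contact_force: [1.7, 3.5, 0.3]
opening: 0.201
```

```bash
python3 -c "
from h import *
show()"
```

```text
t 15.52 p [525.7  17.1 129.9] F [1.7 3.5 0.3] T [ 0.78 -0.24 -0.  ] op 0.201
[[0.004, 0.0008, 1.0], [-1.0, 0.0021, 0.004], [-0.0021, -1.0, 0.0008]] [-0.162  0.067  2.025  0.003  1.049  1.404]
```

Fz fell to 0.3 N and z dropped 1 mm at y=17, about 0.1 rad from the mark, so this may be the hole. Pressing down gently to confirm.

step_arm:
  rows:
    - [[0, 0, 0], [0, 1, 0], 1]
    - [[0, 0, 0], [0, 2, 0], 1]
    - [[0, 0, 0], [0, 2, 0], 1]
    - [[0, 0, 0], [0, 2, 0], 1]

```text
time: 15.85
eef_pos: [0.5257, 0.0166, 0.1284]
tcp_rot: [-0.501, 0.499, -0.499, 0.501]
contact_force: [-0.3, 5.6, 2.6]
opening: 0.203
```

```bash
python3 -c "
from h import *
show()"
```

```text
t 15.85 p [525.7  16.6 128.4] F [-0.3  5.6  2.6] T [ 1.06 -0.11  0.  ] op 0.203
[[0.004, 0.0004, 1.0], [-1.0, 0.0013, 0.004], [-0.0013, -1.0, 0.0004]] [-1.620e-01  7.000e-02  2.026e+00  2.000e-03  1.046e+00  1.404e+00]
```

step_arm:
  rows:
    - [[0, 0, 0], [-0.7, 0.5, 0], 1]
    - [[0, 0, 0], [-1.4, 1.5, 0], 1]
    - [[0, 0, 0], [-1.4, 2.5, 0], 1]
    - [[0, 0, 0], [-1.4, 2.5, 0], 1]
    - [[0, 0, 0], [-1.4, 2.5, 0], 1]

```text
time: 16.27
eef_pos: [0.5255, 0.0175, 0.1253]
tcp_rot: [0.501, -0.499, 0.499, -0.501]
contact_force: [1.2, 2.8, 0.9]
opening: 0.203
```

```bash
python3 -c "
from h import *
show()"
```

```text
t 16.27 p [525.5  17.5 125.3] F [1.2 2.8 0.9] T [ 0.63 -0.13  0.02] op 0.203
[[0.0045, -0.0001, 1.0], [-1.0, 0.0001, 0.0045], [-0.0001, -1.0, -0.0001]] [-0.16   0.074  2.028  0.     1.04   1.407]
```

step_arm:
  rows:
    - [[0, 0, 0], [-0.6, 1, 0], 1]
    - [[0, 0, 0], [-0.6, 2, 0], 1]
    - [[0, 0, 0], [-0.6, 3, 0], 1]
    - [[0, 0, 0], [-0.6, 4, 0], 1]
    - [[0, 0, 0], [-0.6, 4, 0], 1]
    - [[0, 0, 0], [-0.6, 4, 0], 1]

```text
time: 16.77
eef_pos: [0.5254, 0.0179, 0.1215]
tcp_rot: [0.501, -0.499, 0.499, -0.501]
contact_force: [0.0, 0.8, -0.6]
opening: 0.198
```

```bash
python3 -c "
from h import *
show()"
```

```text
t 16.77 p [525.4  17.9 121.5] F [ 0.   0.8 -0.6] T [0.1  0.02 0.01] op 0.198
[[0.0046, -0.0005, 1.0], [-1.0, -0.0005, 0.0046], [0.0005, -1.0, -0.0005]] [-1.590e-01  7.900e-02  2.030e+00 -1.000e-03  1.033e+00  1.408e+00]
```

step_arm:
  rows:
    - [[0, 0, 0], [0, 1, 0], 1]
    - [[0, 0, 0], [0, 2, 0], 1]
    - [[0, 0, 0], [0, 3, 0], 1]
    - [[0, 0, 0], [0, 3.5, 0], 1]
    - [[0, 0, 0], [0, 3.5, 0], 1]
    - [[0, 0, 0], [0, 3.5, 0], 1]

```text
time: 17.27
eef_pos: [0.5257, 0.0179, 0.1191]
tcp_rot: [0.501, -0.499, 0.499, -0.501]
contact_force: [-4.0, -0.2, 5.3]
opening: 0.2
```

```bash
python3 -c "
from h import *
show()
im,d,c=grab('wrist','w11')
cv2.imwrite('pics/z15.png',cv2.convertScaleAbs(cv2.resize(im[170:310,190:370,::-1],None,fx=4,fy=4,interpolation=cv2.INTER_CUBIC),alpha=1.3))
"
```

```text
t 17.27 p [525.7  17.9 119.1] F [-4.  -0.2  5.3] T [-0.06  0.53  0.  ] op 0.2
[[0.0048, -0.0, 1.0], [-1.0, -0.0005, 0.0048], [0.0005, -1.0, -0.0]] [-1.590e-01  8.300e-02  2.031e+00 -1.000e-03  1.028e+00  1.408e+00]
```

View pics/z15.png

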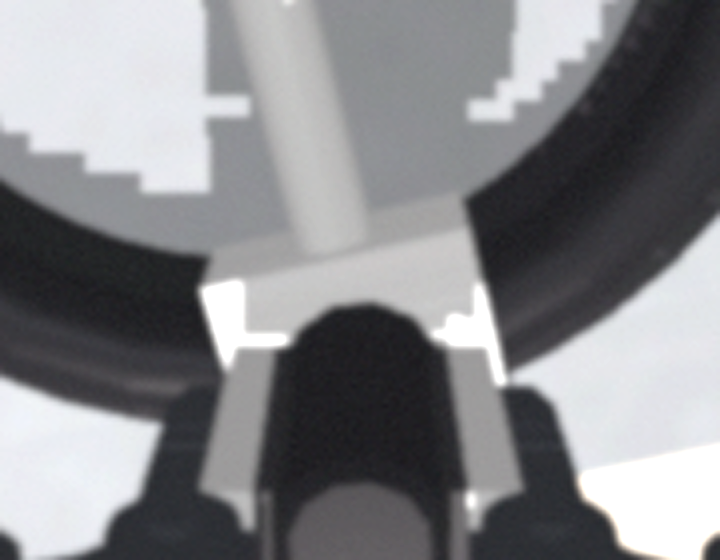

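The collar appears to meet the boss at (365,310), z is 119.1 as predicted for home, and Fz is 5 N. I'll press slightly and relieve the radial side load.

step_arm:
  rows:
    - [[0, 0, 0], [0, 0.5, -0.8], 1]
    - [[0, 0, 0], [0, 1, -0.8], 1]
    - [[0, 0, 0], [0, 1.5, -0.8], 1]
    - [[0, 0, 0], [0, 1.5, -0.8], 1]
    - [[0, 0, 0], [0, 1.5, -0.8], 1]

```text
time: 17.73
eef_pos: [0.5257, 0.018, 0.119]
tcp_rot: [-0.501, 0.498, -0.499, 0.501]
contact_force: [-4.5, -0.3, 10.7]
opening: 0.198
```

```bash
python3 -c "
from h import *
show()
"
```

```text
t 17.73 p [525.7  18.  119. ] F [-4.5 -0.3 10.7] T [0.07 0.69 0.01] op 0.198
[[0.0047, 0.0017, 1.0], [-1.0, -0.0005, 0.0047], [0.0005, -1.0, 0.0017]] [-0.159  0.082  2.032 -0.     1.026  1.407]
```

Seated: z holds at 119.0 while Fz doubles. Now I'll unload, open and lift away.

step_arm:
  rows:
    - [[0, 0, 0], [0, -1, -0.5], 1]
    - [[0, 0, 0], [0, -2, -0.8], 1]
    - [[0, 0, 0], [0, -2, -0.8], 1]
    - [[0, 0, 0], [0, -2, -0.8], 0.5]
    - [[0, 0, 0], [0, -2, -0.8], 0.5]
    - [[0, 0, 0], [0, -2, -0.8], 0.5]
    - [[0, 0, 0], [0, -2, -0.8], 0.5]
    - [[0, 0, 0], [0, -2, -0.8], 0.5]

```text
time: 18.4
eef_pos: [0.5237, 0.0182, 0.1185]
tcp_rot: [0.501, -0.499, 0.499, -0.501]
contact_force: [1.1, -0.4, 0.2]
opening: 0.5
```

```bash
python3 -c "
from h import *
show()
im,d,c=grab('wrist','w12')
cv2.imwrite('pics/z16.png',cv2.convertScaleAbs(cv2.resize(im[:,:,::-1],(800,600),interpolation=cv2.INTER_CUBIC),alpha=1.3))
"
```

```text
t 18.4 p [523.7  18.2 118.5] F [ 1.1 -0.4  0.2] T [-0.01 -0.01  0.04] op 0.5
[[0.0045, -0.0006, 1.0], [-1.0, 0.0002, 0.0045], [-0.0002, -1.0, -0.0006]] [-0.159  0.08   2.035  0.     1.027  1.407]
```

View pics/z16.png

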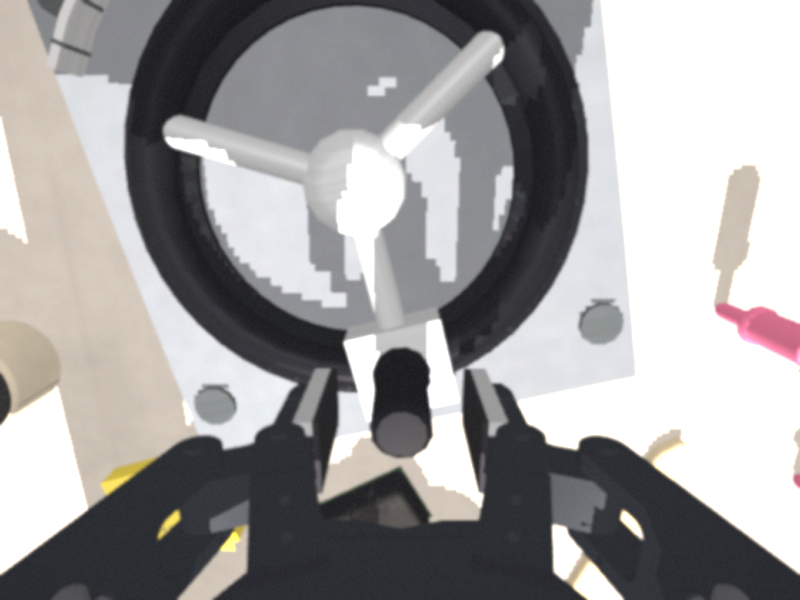

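The jaws are clear on both sides and the pin stands upright in the boss at (403,405). I'll go straight up and look again.

step_arm:
  rows:
    - [[0, 0, 0], [0, -20, 0], 0.5]
    - [[0, 0, 0], [0, -50, 0], 0.5]
    - [[0, 0, 0], [0, -90, 0], 0.5]
    - [[0, 0, 0], [0, -130, 0], 0.5]
    - [[0, 0, 0], [0, -170, 0], 0.5]
    - [[0, 0, 0], [0, -170, 30], 0.5]
    - [[0, 0, 0], [0, -170, 30], 0.5]
    - [[0, 0, 0], [0, -170, 30], 0.5]

```text
time: 19.12
eef_pos: [0.5545, 0.0182, 0.2893]
tcp_rot: [-0.501, 0.499, -0.499, 0.501]
contact_force: [-0.3, 0.3, -1.0]
opening: 0.504
```

```bash
python3 -c "
from h import *
show()
im,d,c=grab('wrist','w13')
cv2.imwrite('pics/z17.png',cv2.convertScaleAbs(cv2.resize(im[0:280,90:450,::-1],None,fx=2.1,fy=2.1,interpolation=cv2.INTER_CUBIC),alpha=1.2))
R=np.array(c['R']);T=np.array(c['t'])
grab('scene','s13')
"
```

```text
t 19.12 p [554.5  18.2 289.3] F [-0.3  0.3 -1. ] T [ 0.08  0.05 -0.01] op 0.504
[[0.0046, 0.0006, 1.0], [-1.0, -0.0001, 0.0046], [0.0001, -1.0, 0.0006]] [-0.15  -0.02   1.81   0.     1.351  1.416]
```

View pics/z17.png

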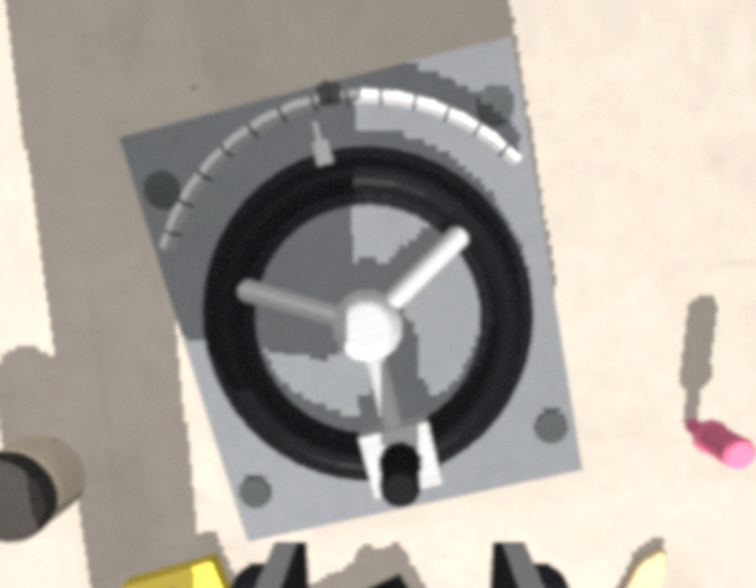

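The pointer tip at (317,122) is about 4–5° (0.08 rad) from the rider at (328,93), which fits the right hole and rules out the neighbours. I'll check the pin's height and whether the rider and jar have stayed put.

```bash
python3 -c "
from h import *
im,d,c=load('w13')
R=np.array(c['R']);T=np.array(c['t'])
m=(im.max(2)<45).astype(np.uint8); m[:205]=0;m[242:]=0;m[:,:270]=0;m[:,:]*=1;m[:,292:]=0
ys,xs=np.nonzero(m)
p=cv2.undistortPoints(np.c_[xs,ys].astype(float)[:,None],c['K'],c['D'])[:,0]
P=((np.c_[p,np.ones(len(p))]*d[ys,xs][:,None]-T)@R)*1000
print(np.percentile(P[:,2],[5,50,75,90,97])); Q=P[P[:,2]>142]; print('pin top',np.median(Q,0),len(Q))
print('pin top ray',onz(c,400/2.1+90,487/2.1,.147)*1000)
for n in ('t9','top0'): pass
im2,d2,c2=grab('top','t13')
im0,_,_=load('top0')
a=im0[120:150,215:245].astype(int);b=im2[120:150,215:245].astype(int);print('rider diff',abs(a-b).mean(), 'jar diff',abs(im0[210:240,130:165].astype(int)-im2[210:240,130:165]).mean())
cv2.imwrite('pics/z18.png',cv2.convertScaleAbs(cv2.resize(im2[115:240,120:300,::-1],None,fx=4.2,fy=4.2,interpolation=cv2.INTER_CUBIC),alpha=1.8))
s,_,_=load('s13');cv2.imwrite('pics/z19.png',cv2.resize(s[160:260,200:340,::-1],None,fx=5.5,fy=5.5,interpolation=cv2.INTER_CUBIC))
"
```

```text
[111.78161013 145.02085826 146.36474194 146.9799135  147.55791909]
pin top [526.58148487  17.13549673 146.26755012] 216
pin top ray [524.92378489  16.66887832 147.        ]
rider diff 16.236666666666668 jar diff 15.94984126984127
```

View pics/z19.png

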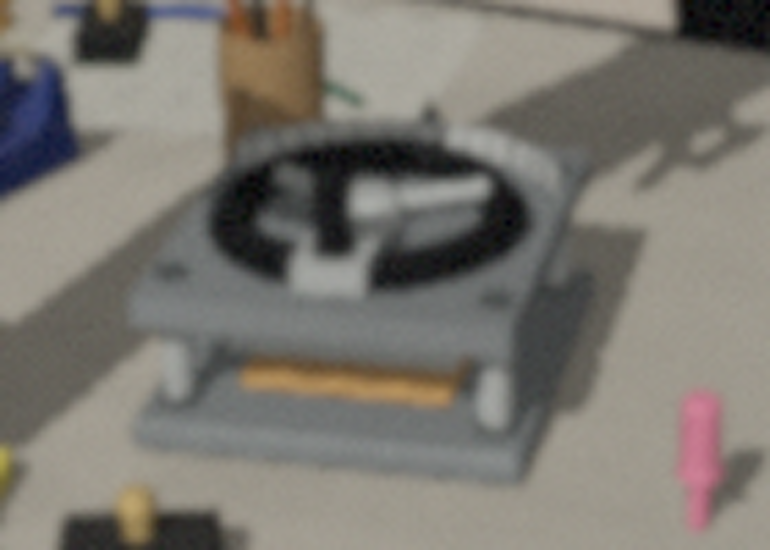

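View pics/z18.png

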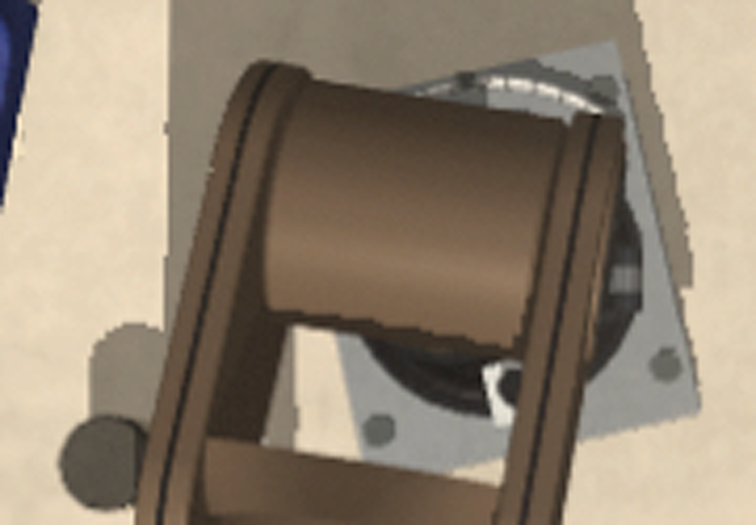

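```bash
python3 -c "
from h import *
show(); print(ctrl.sign_off())"
```

```text
t 19.27 p [552.9  18.5 287.5] F [-0.1 -0.5 -0.2] T [ 0.01  0.02 -0.07] op 0.501
[[0.0046, -0.0025, 1.0], [-1.0, 0.0004, 0.0046], [-0.0005, -1.0, -0.0025]] [-0.15  -0.021  1.814  0.     1.351  1.416]
the job is handed in; nothing more can be done
None
```

The wheel is set at the rider and locked: the pin is home in the hole with its collar on the boss. I handed the job in at about 19.3 s with the gripper clear of everything.

**How it went:** I took the black pin from its stand and lowered it into the boss with no contact force. Holding its tip above the plate, I used it as a handle to turn the wheel clockwise to the rider. I then swept in light contact, with 5 to 8 N down and at most about 7 N sideways. There was no hole on the far side. On the way back the pin dropped in about 0.08 to 0.10 rad anticlockwise of the mark, inside the stated 0.13 rad.

**Last checks:**
- **Seating:** the tool stopped at 119.0 mm, where the collar should meet the boss. It stayed there while the upward force rose from 5 to 11 N, and I pressed no harder.
- **Pin height:** after release the pin's top measured 146 to 147 mm, against 147 mm for a flush collar.
- **Rider:** it is at the same top-view pixel as at the start, to within a pixel.

**Checks that disagreed or fell short:**
- **Jar:** the arm never went near it. It was partly hidden by the arm in the last view and read about 3 px from its first position, so I couldn't confirm it exactly.
- **Picture difference:** a simple before-and-after comparison of the rider and jar areas told me nothing, because the arm covered part of them.
- **Camera disagreement:** the overhead and wrist cameras differed by 2 to 5 mm at first, so I relied on the wrist camera and on touch.

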